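# Check the pitch of a press spindle with a thread comb leaf in a leaning viewing stand

### The job

Check the thread of the spare press spindle: lift it out of the steel tray, lay it gently, centred, with its two plain journals in the V-rests of the viewing stand and let go. Then take the comb leaf with the black grip (the wide teeth) out of the wooden rack, and set it gently into the middle of the thread so that it leans flat against both leaning arms of the stand and sits flat, with all its teeth fully down in the grooves; let it go and leave it there for the light-gap check. Leave the rack's other leaf and the rest of the bench as they are.

Things in the scene. Friction and masses are not known exactly. Their poses are not given: they have to be found in the camera images.
- screw: Press spindle (trapezoidal screw 36 x 10), steel, 200 mm long, 0.7 kg, lying in the steel tray, axis 20 mm over the worktop. Origin on its axis at mid length, x along it. Hexagon 36 mm across flats at x = 45 to 55 mm, 31 mm collar at x = -51 to -45; beyond these plain journals 20 mm thick run to x = +-100. May be laid either way round. Take it by the thread, across the axis.
- groove (a point): Point in the floor of a thread groove, 12.5 mm from the spindle's axis, on its own +z side at x = 0; axes as the spindle's. Thread from x = -42 to +42 mm, single-start, right-hand, pitch 10 mm, crest diameter 36; grooves 3.7 mm wide at the floor, 7 at the crest. At angle a from +z, turning about +x (z towards -y), groove centres lie at x = 10 mm x (a / 2 pi + any whole number).
- tray: Steel tray, fixed, 190 x 270 mm (long side along its own y), floor 2 mm thick, rim 18 mm high; origin under its centre. The spindle lies in it roughly along the long side.
- stand: Viewing stand, fixed: grey base 180 x 108 mm, two aluminium cheeks 12 mm thick at x = -74 and +74 mm, each with a 90 degree V-rest 36 mm wide at the mouth (79 mm over the worktop). Origin at the worktop under the V line, x along it, z up. From each V's +y side an arm rises, leaning 30 degrees from vertical towards +y. Between the cheeks all is free down to 27 mm above the worktop.
- rest (a point): Axis of the seated spindle midway between the V-rests, 75 mm over the worktop. x along the axis; z up along the leaning arms (30 degrees from vertical towards the stand's +y); y square into the arms' faces. The leaf belongs in the plane y = 0: the faces lie at y = 2 mm, z = 30 to 64 mm, x = -80 to -68 and 68 to 80.
- leaf_rack: Wooden rack, fixed, 192 x 116 x 49 mm; origin under its centre. Two rails at x = +-74 mm hold the ends of two comb leaves upright in 5.5 mm slots, 25 mm deep, at y = -30 and +30 mm; the leaves run along x and are drawn straight up.
- coarse_leaf: Comb leaf with black grip, pitch 10 mm: steel plate 180 x 4 mm (x, y), 0.2 kg, upright in a rack slot, teeth down. Origin at mid length on the line of tooth tips, 14 mm over the worktop; x along the teeth, z to the grip. Plate ends z = 10 to 47 mm; grip 84 long, 14 thick, z = 37 to 73. Either way round. Seated, tips are 13 mm from the spindle's axis; riding on crests, 18.
- tooth_first (a point): Tip of the coarse leaf's first tooth, x = -30 mm. Seven teeth at 10 mm, 5 mm high, 2.7 mm wide at the tip and 5.4 at the root.
- tooth_last (a point): Tip of the coarse leaf's last tooth, x = +30 mm.
- fine_leaf: The other leaf, 6 mm pitch, blue grip, same size and frame; it does not fit this thread and stays in the rack's other slot.
- brush: Wooden brush, 171 mm long, lying; bystander.
- marker: White and black marker pen, 136 mm long, lying; bystander.

How it is judged:
On the way, in this order (a step that is already met when the one before it is completed fails the run):
1. the spindle lies in both V-rests, let go (x of screw in the frame of rest between -0.012 and 0.012 m and y of screw in the frame of rest between -0.003 and 0.003 m and z of screw in the frame of rest between -0.003 and 0.003 m and angle between the x axis of screw and the x axis of rest, either way round below 0.04 rad and contact force between the fingers and screw below 0.1 N and linear speed of screw below 0.02 m/s), for 0.2 s.
2. the black-gripped leaf sits flat in the thread, leaning against both arms (x of screw in the frame of rest between -0.012 and 0.012 m and y of screw in the frame of rest between -0.003 and 0.003 m and z of screw in the frame of rest between -0.003 and 0.003 m and angle between the x axis of screw and the x axis of rest, either way round below 0.04 rad and y of tooth_first in the frame of rest between -0.003 and 0.003 m and z of tooth_first in the frame of rest between 0.011 and 0.0146 m and y of tooth_last in the frame of rest between -0.003 and 0.003 m and z of tooth_last in the frame of rest between 0.011 and 0.0146 m and angle between the y axis of coarse_leaf and the y axis of rest, either way round below 0.06 rad and x of coarse_leaf in the frame of rest between -0.012 and 0.012 m), for 0.3 s.
At the end, for the whole second after the job is handed in: Spindle at rest in both V-rests (middle within 12 mm of midway, axis within 3 mm and 0.04 rad). Coarse leaf let go and at rest in its thread, also within 12 mm: both outer tooth tips 11 to 14.6 mm from the axis, within 3 mm of the leaning plane, leaf within 0.06 rad of the lean (all of step 2 and linear speed of each of screw, coarse_leaf below 0.01 m/s and contact force between the fingers and coarse_leaf below 0.1 N and contact force between the fingers and screw below 0.1 N); the robot touches nothing.
It fails at once if the leaf is pressed on the spindle with more than 40 N (contact force between coarse_leaf and screw above 40 N).
It fails at once if the spindle is dropped or rammed into the stand (over 120 N) (contact force between screw and stand above 120 N).
It fails at once if the other leaf is moved by more than 15 mm (distance of fine_leaf from where it was at the start of the episode above 0.015 m).
It fails at once if a bystander is moved by more than 30 mm (distance of any of brush, marker from where it was at the start of the episode above 0.03 m).
It also fails if it takes over 59 s, if anything falls off the work surface, if the arm or the gripper's body presses on something with over 40 N, if the wrist force passes 120 N, or if a joint passes its speed limit or range.

### The arm

A 7-joint arm with a two-finger parallel gripper is mounted at the origin on a cart in front of the work surface, level with it; the furniture and walls round the work are solid. World frame = base frame: x ahead of the robot, y to its left, z up, the work surface at z = 0. Lengths are in m, angles in rad, forces in N, time in s.
With the tool pointing down it reaches from about 0.35 to 0.9 m from the base axis. Payload 8.1 kg.
Tool frame: the origin (TCP) lies between the finger pads; the fingertips stand 17 mm ahead of it and the grasp point (between the pads) lies 2 mm behind it (bot.tips_ahead is the distance from the TCP to the fingertips, in m); x points along the fingers, y is the direction in which the jaws open and shut, and the axes are right-handed (so a half turn about x gives the same grasp; the last joint's range is limited). The gripper opens to 92 mm and grips with 3 to 60 N. Pads are 19 mm wide; open, the fingers measure 130 mm over their backs; the gripper's body (75 mm by 190 mm) begins 47 mm behind the grasp point.
Start: joints at [1.205, 0.434, 0.025, 1.573, -0.012, 1.134, -0.075], TCP at [0.162, -0.604, 0.244] pointing down, gripper open.
Joint ranges: [-2.62, 2.62], [-0.44, 2.09], [-1.27, 1.32], [0.08, 2.57], [-1.32, 4.46], [0.12, 2], [-2.74, 2.74]. Speed limits (rad/s): [2.22, 2.22, 3.01, 3.01, 3.14, 3.14, 3.14].

### API

Orientations are given as [roll, pitch, yaw] about the fixed x, y, z axes, in that order (R = Rz(yaw) Ry(pitch) Rx(roll)).
In Python, from bench import state, imaging, workorder, bot gives the robot as it stands. The module is installed in compiled form; this text tells all that it offers.
- The arm moves only by the tool play_rows, never from a script. Its argument "rows" is a list that holds one entry, the list of rows, each a list of 7 numbers: the shift along the tool's x, y, z normalised to -1 to 1, where 1 is 0.4 m, then the turn, a rotation vector about the tool's x, y, z normalised to -1 to 1, where 1 is pi/4 rad, then the gripper command: -1 is fully open, 1 is shut, values between are in proportion. In form: [[[tx, ty, tz, wx, wy, wz, hand], ...]]. A call has 1 to 8 rows; each row shifts and turns the commanded pose from where the row before left it, along the tool's axes as they then stand; what a row does not reach is not made up. A row lasts 1/8 s, in which the tool goes at most 62.5 mm and 10.7 degrees, less where a joint would pass 70% of its speed; a pose out of reach is approached as far as the arm can. A call with a number of a shift or a turn outside -1 to 1 is refused whole. A call with a gripper value outside its range is refused whole. The fingers move at their own pace and stop on an object; "newtons" is the grip in N (left out, the last holds). Time passes only in rows, so rows that do not move let the fingers close. It gives the time, the measured TCP pose, the force and the opening at its end, in the units of the state.
- state(): the state, without advancing time (a new reading comes with each control period).
- imaging.read_camera(name): name is "scene" or "side" or "wrist"; returns the picture (400x640x3 uint8, red, green, blue); there is no depth.
- imaging.camera_info(name): a dict with "camera_matrix" (3x3 intrinsics, pixels), "rvec" (rotation vector, rad) and "tvec" (3), from world to camera coordinates, as OpenCV has them; the wrist camera has in their place "hand_eye" (4x4, takes a point from camera to tool coordinates, whose origin is the TCP and whose axes are the tool frame's). Camera axes: x right, y down, z forward; pixel columns grow to the right and rows downward; lengths in m; the calibration is good to about 2 mm. A picture is of the moment at which its call begins: read the wrist's pose just before it. camera_info takes no time and is no camera call.
- workorder.finish_job(): hands the job in, once; it reports no verdict.
The state is a dict: "time": time; "joint_pos": joint angles; "dq": joint speeds; "joint_torque": joint torques, N m; "position": TCP position; "orientation": TCP orientation; "force": force on the tool from outside, world axes, zero at the start; "moment": the same for the moment, N m; "finger_gap": finger opening in m.
Only numpy, scipy, OpenCV 4.12 (cv2) and the standard library are available. Lean on these libraries where they do the work, as an engineer would, in place of code of your own. Each camera call takes 0.05 s, during which the arm holds its last target.

## Working session

There is one attempt and no reset: what is moved stays moved. The work goes in short steps, Python scripts to look and compute and a tool call to move; the robot and the scene stay as the last step left them, time stands still between calls to the robot, and variables do not carry over. Pictures are saved under pics/ and viewed, and the job is handed in when it is done.

Besides the shell and the picture viewer there is one more tool, called after "Call:" in YAML: its name, and indented under it one key for each argument. play_rows: Moves the arm, as the interface text tells. Scaled input: -1 to 1 covers 0.4 m each way for a shift and pi/4 rad each way for a turn. Its arguments: {"type":"object","properties":{"rows":{"type":"array"},"newtons":{"type":"number"}},"required":["rows"]}

```bash
ls; mkdir -p pics
python3 - <<'E'
from bench import state, imaging, workorder, bot
import cv2
print(state()); print(bot.tips_ahead)
for n in ["scene","side","wrist"]:
    im=imaging.read_camera(n); cv2.imwrite(f"pics/{n}0.png",im[:,:,::-1]); print(n,imaging.camera_info(n))
E
```

```text
pics
{'time': 0.0, 'joint_pos': array([ 1.20541369,  0.43523061,  0.02499276,  1.57411823, -0.01159339,
        1.13402214, -0.07507573]), 'dq': array([-6.73683540e-04, -2.44227477e-05,  1.26030734e-03, -1.83650163e-04,
        6.69074726e-04,  1.31493913e-03,  5.88877885e-04]), 'joint_torque': array([-1.94440017e-04, -6.67859387e+01,  9.85161178e-01, -3.14466977e+01,
       -6.04598341e-02,  4.30716283e-02,  1.51643935e-04]), 'position': array([ 0.16215636, -0.60307463,  0.24293229]), 'orientation': array([-1.47148167,  1.56916294,  1.93283271]), 'force': array([-0.91715418,  0.40953662,  0.30702495]), 'moment': array([ 0.05038381, -0.01529713,  0.05015093]), 'finger_gap': 0.09204289667993662}
0.017
scene {'camera_matrix': array([[461.97785693,   0.        , 320.91202964],
       [  0.        , 461.97785693, 196.73083985],
       [  0.        ,   0.        ,   1.        ]]), 'rvec': array([ 0.90269321, -2.54798935,  0.99773491]), 'tvec': array([0.42144545, 0.29756042, 1.07012543])}
side {'camera_matrix': array([[498.88343691,   0.        , 321.69129608],
       [  0.        , 498.88343691, 193.45630279],
       [  0.        ,   0.        ,   1.        ]]), 'rvec': array([ 2.30159069,  0.0933026 , -0.04501886]), 'tvec': array([-0.51198818,  0.00715947,  1.33429305])}
wrist {'camera_matrix': array([[321.7446905 ,   0.        , 322.05522365],
       [  0.        , 321.7446905 , 196.44141299],
       [  0.        ,   0.        ,   1.        ]]), 'hand_eye': array([[-5.08125230e-04, -3.00626567e-01,  9.53741794e-01,
        -1.42412245e-01],
       [ 9.99999827e-01,  1.28487030e-04,  5.73270209e-04,
         4.49761878e-04],
       [-2.94883706e-04,  9.53741920e-01,  3.00626450e-01,
        -8.07897274e-02],
       [ 0.00000000e+00,  0.00000000e+00,  0.00000000e+00,
         1.00000000e+00]])}
```

View pics/scene0.png

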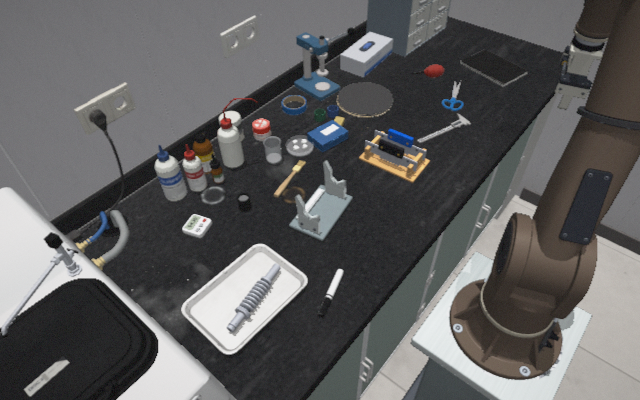

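View pics/side0.png

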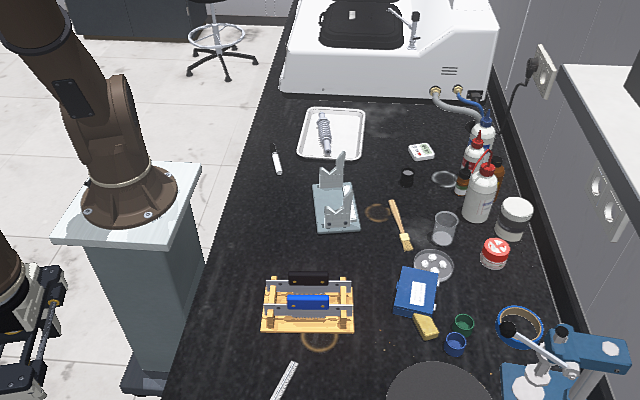

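View pics/wrist0.png

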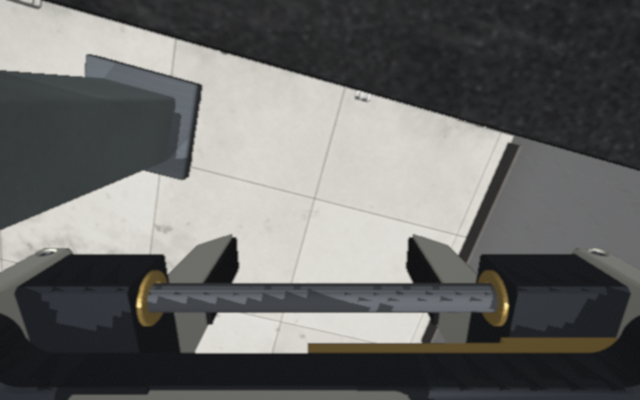

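The scene view has the spindle in the tray at about (255,298), the stand at (322,210) and the rack at (395,155) with the black grip on its robot-facing side. In the side view they are at (325,133), (336,205) and (308,303). Next I'll zoom in on these pictures.

```bash
cat > h.py <<'E'
import numpy as np, cv2
from scipy.spatial.transform import Rotation as Rn
from bench import state, imaging, workorder, bot
def P(cam,st=None):
    i=imaging.camera_info(cam); K=i["camera_matrix"]
    if "rvec" in i:
        R=cv2.Rodrigues(np.array(i["rvec"]))[0]; t=np.array(i["tvec"]).ravel(); return K,R,t
    T=np.eye(4);T[:3,:3]=Rn.from_euler('xyz',st["orientation"]).as_matrix();T[:3,3]=st["position"]
    M=np.linalg.inv(T@i["hand_eye"]); return K,M[:3,:3],M[:3,3]
def ray(c,px):
    K,R,t=c; d=R.T@np.linalg.solve(K,[px[0],px[1],1.]); o=-R.T@t; return o,d/np.linalg.norm(d)
def onz(c,px,z):
    o,d=ray(c,px); return o+d*(z-o[2])/d[2]
def tri(cs,pxs):
    A=np.zeros((3,3));b=np.zeros(3);rs=[ray(c,p) for c,p in zip(cs,pxs)]
    for o,d in rs:
        Q=np.eye(3)-np.outer(d,d);A+=Q;b+=Q@o
    X=np.linalg.solve(A,b); return X,[np.linalg.norm((np.eye(3)-np.outer(d,d))@(X-o)) for o,d in rs]
def proj(c,X):
    K,R,t=c; p=K@(R@np.asarray(X,float)+t); return p[:2]/p[2]
def crop(im,x0,y0,x1,y1,s,name):
    cv2.imwrite("pics/"+name,cv2.resize(im[y0:y1,x0:x1,::-1],None,fx=s,fy=s,interpolation=cv2.INTER_CUBIC))
def tool(st): return Rn.from_euler('xyz',st["orientation"]).as_matrix(),np.array(st["position"])
E
python3 - <<'E'
import cv2
a=cv2.imread("pics/scene0.png");b=cv2.imread("pics/side0.png")
f=lambda im,x0,y0,x1,y1,s,n:cv2.imwrite("pics/"+n,cv2.resize(im[y0:y1,x0:x1],None,fx=s,fy=s,interpolation=cv2.INTER_CUBIC))
f(a,170,150,370,300,4,"sc_a.png");f(a,170,230,370,360,4,"sc_b.png");f(b,250,90,410,240,4,"si_a.png");f(b,240,250,380,350,5,"si_b.png");f(a,340,110,460,190,6,"sc_c.png")
E
```

```text
(no output)
```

View pics/sc_a.png

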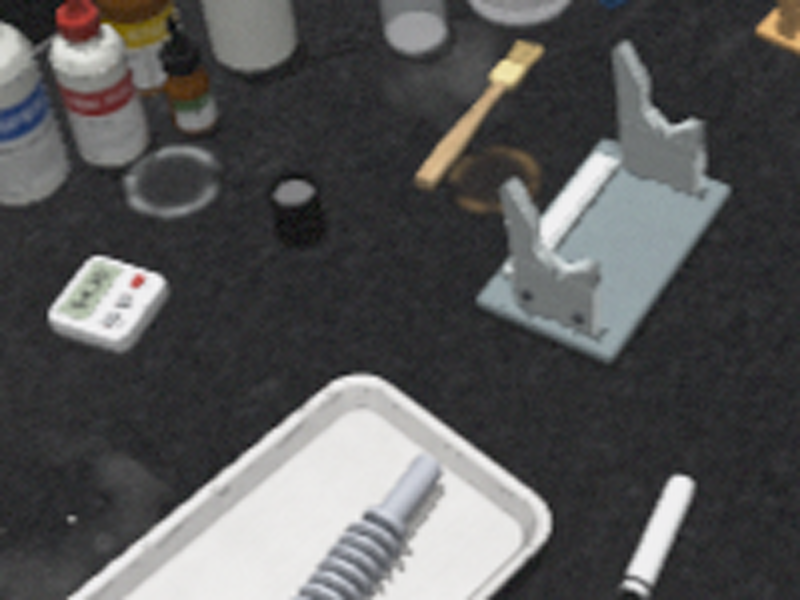

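View pics/sc_b.png

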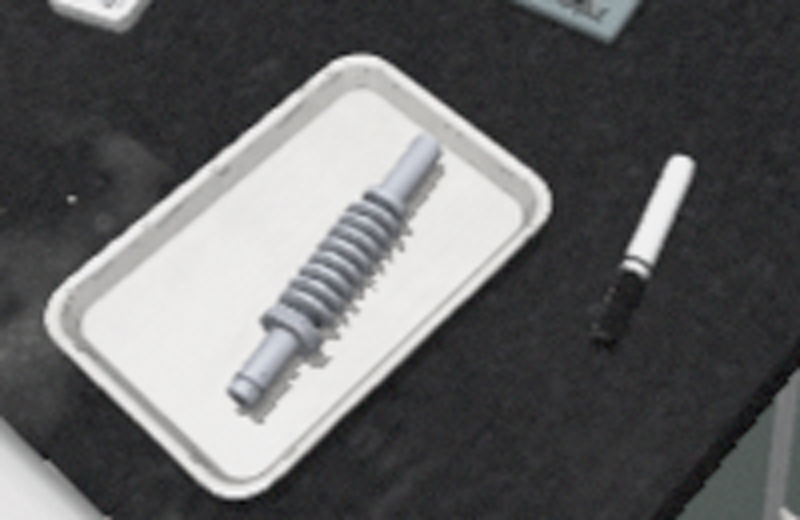

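View pics/si_a.png

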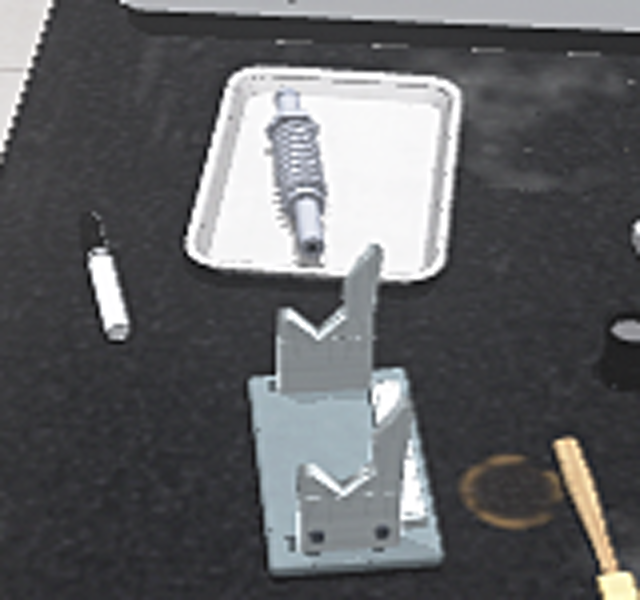

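View pics/si_b.png

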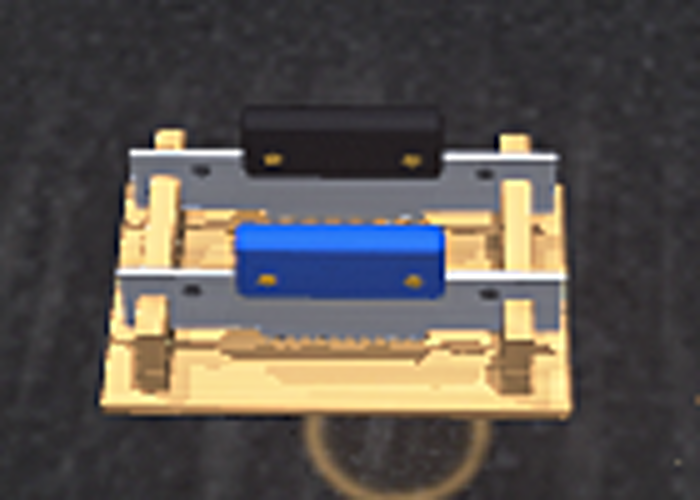

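View pics/sc_c.png

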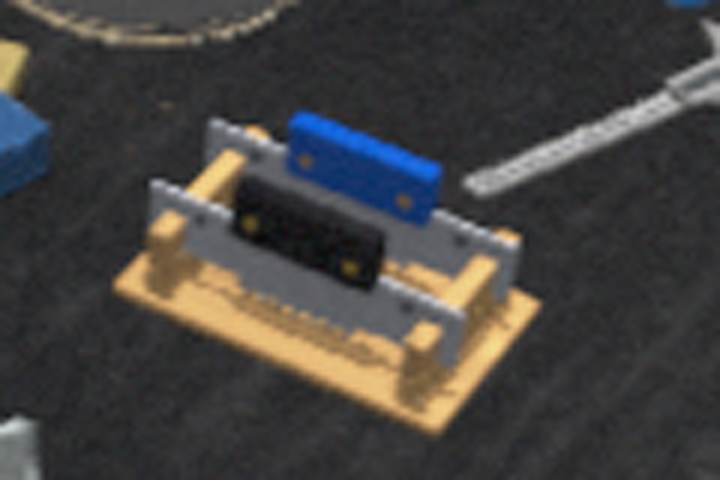

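Run:
```python
from h import *
S=P("scene");D=P("side")
a=lambda x,y:(170+x/4,150+y/4); b=lambda x,y:(170+x/4,230+y/4); s=lambda x,y:(250+x/4,90+y/4); r=lambda x,y:(240+x/5,250+y/5); c=lambda x,y:(340+x/6,110+y/6)
print("cam",[(-K[1].T@K[2]).round(3) for K in (S,D)])
print("screw scene",onz(S,b(425,150),.02),onz(S,b(240,388),.02)); print("side",onz(D,s(287,95),.02),onz(D,s(312,242),.02))
print("stand base scene",[onz(S,a(*p),.01).round(3) for p in [(478,298),(612,358),(730,188),(612,140)]])
print("side",[onz(D,s(*p),.01).round(3) for p in [(250,380),(408,368),(440,562),(270,575)]])
print("rack scene",[onz(S,c(*p),.01).round(3) for p in [(115,285),(437,432),(541,302)]])
print("side",[onz(D,r(*p),.01).round(3) for p in [(103,408),(570,414)]])
# leaf plate top corners z=.061
print("coarse scene",onz(S,c(150,182),.061),onz(S,c(465,315),.061),"side",onz(D,r(131,152),.061),onz(D,r(557,155),.061))
print("fine scene",onz(S,c(210,120),.061),onz(S,c(520,238),.061),"side",onz(D,r(117,272),.061),onz(D,r(567,275),.061))
print("arm tips tri",tri([S,D],[a(512,182),s(375,243)]),tri([S,D],[a(622,45),s(402,395)]))
```

```text
cam [array([-0.01 ,  0.655,  0.991]), array([ 0.594, -0.942,  0.896])]
screw scene [0.50888227 0.22118563 0.02      ] [0.47985944 0.40654707 0.02      ]
side [0.48031492 0.40867492 0.02      ] [0.51433039 0.21656416 0.02      ]
stand base scene [array([0.583, 0.09 , 0.01 ]), array([0.478, 0.073, 0.01 ]), array([ 0.509, -0.101,  0.01 ]), array([ 0.607, -0.086,  0.01 ])]
side [array([0.483, 0.072, 0.01 ]), array([0.589, 0.093, 0.01 ]), array([ 0.615, -0.088,  0.01 ]), array([ 0.512, -0.107,  0.01 ])]
rack scene [array([ 0.595, -0.251,  0.01 ]), array([ 0.405, -0.263,  0.01 ]), array([ 0.414, -0.378,  0.01 ])]
side [array([ 0.421, -0.388,  0.01 ]), array([ 0.61 , -0.376,  0.01 ])]
coarse scene [ 0.59573453 -0.27920597  0.061     ] [ 0.41580882 -0.29293753  0.061     ] side [ 0.42155202 -0.29748836  0.061     ] [ 0.59975291 -0.28474811  0.061     ]
fine scene [ 0.60043287 -0.34015911  0.061     ] [ 0.42402778 -0.35942438  0.061     ] side [ 0.42587984 -0.35771322  0.061     ] [ 0.60603179 -0.34465102  0.061     ]
arm tips tri (array([0.56182901, 0.073045  , 0.12850592]), [np.float64(0.002682055822082081), np.float64(0.0026820558220823206)]) (array([ 0.58592238, -0.07109992,  0.12912565]), [np.float64(0.0012106140549026383), np.float64(0.0012106140549026426)])
```

```bash
cat >> h.py <<'E'
def plan(pos,R,n,hand,st=None,from_=None,nd=3):
    """rows from current pose to pos,R in n equal steps"""
    st=st or state(); R0,p0=from_ if from_ else tool(st)
    w=Rn.from_matrix(R0.T@R).as_rotvec()
    out=[]
    Rc,pc=R0.copy(),p0.copy()
    for k in range(n):
        Rt=R0@Rn.from_rotvec(w*(k+1)/n).as_matrix(); pt=p0+(np.asarray(pos)-p0)*(k+1)/n
        d=np.round(Rc.T@(pt-pc)/0.4,nd); u=np.round(Rn.from_matrix(Rc.T@Rt).as_rotvec()/(np.pi/4),nd)
        out.append([float(v)+0.0 for v in d]+[float(v)+0.0 for v in u]+[hand])
        pc=pc+Rc@d*0.4; Rc=Rc@Rn.from_rotvec(u*np.pi/4).as_matrix()
    for o in out: print(o)
    print("max shift mm/row",max(np.linalg.norm(o[:3])*400 for o in out),"max deg",max(np.linalg.norm(o[3:6])*45 for o in out))
    return out
def down(yaw_jaw,tilt=None):
    """tool x down, tool y along horizontal angle yaw_jaw"""
    x=np.array([0,0,-1.]);y=np.array([np.cos(yaw_jaw),np.sin(yaw_jaw),0]);return np.stack([x,y,np.cross(x,y)],1)
E
python3 - <<'E'
from h import *
st=state();R,p=tool(st);print(R.round(3),p)
# jaw along ~9.6deg or 189.6
for a in (9.6,189.6):
    Rt=down(np.radians(a)); print(a,np.degrees(Rn.from_matrix(R.T@Rt).as_rotvec()))
he=imaging.camera_info("wrist")["hand_eye"]
for a in (9.6,189.6):
    Rt=down(np.radians(a)); print("cam offset",Rt@he[:3,3],"view dir",Rt@he[:3,2])
E
```

```text
[[-0.     0.26  -0.966]
 [ 0.001 -0.966 -0.26 ]
 [-1.    -0.001  0.   ]] [ 0.1621951  -0.60322768  0.24314006]
9.6 [-8.45485084e+01 -4.21357174e-02  6.00361038e-02]
189.6 [9.54514693e+01 6.16176553e-02 4.32457129e-02]
cam offset [-0.01302974  0.07973336  0.14241224] view dir [ 0.05070034 -0.29632088 -0.95374179]
cam offset [ 0.01302974 -0.07973336  0.14241224] view dir [-0.05070034  0.29632088 -0.95374179]
```

Run:
```python
from h import *
plan([0.50,-0.27,0.30],down(np.radians(-30)),8,-1)
```

```text
[-0.018, -0.073, -0.129, -0.125, 0.0, 0.0, -1]
[-0.017, -0.06, -0.136, -0.125, 0.0, 0.0, -1]
[-0.018, -0.047, -0.14, -0.125, 0.0, 0.001, -1]
[-0.018, -0.033, -0.145, -0.124, 0.0, 0.0, -1]
[-0.018, -0.018, -0.147, -0.125, 0.0, 0.0, -1]
[-0.017, -0.004, -0.148, -0.125, 0.0, 0.0, -1]
[-0.018, 0.011, -0.148, -0.125, 0.0, 0.0, -1]
[-0.018, 0.025, -0.146, -0.125, 0.0, 0.0, -1]
max shift mm/row 59.917276306587894 max deg 5.625179997120092
```

Call:
play_rows:
  rows:
    - [[-0.018, -0.073, -0.129, -0.125, 0, 0, -1], [-0.017, -0.06, -0.136, -0.125, 0, 0, -1], [-0.018, -0.047, -0.14, -0.125, 0, 0, -1], [-0.018, -0.033, -0.145, -0.124, 0, 0, -1], [-0.018, -0.018, -0.147, -0.125, 0, 0, -1], [-0.017, -0.004, -0.148, -0.125, 0, 0, -1], [-0.018, 0.011, -0.148, -0.125, 0, 0, -1], [-0.018, 0.025, -0.146, -0.125, 0, 0, -1]]

```text
time: 1.15
position: [0.5009, -0.2689, 0.3007]
orientation: [-0.318, 1.571, -2.409]
force: [0.6, -1.2, -0.4]
finger_gap: 0.0918
```

Run:
```python
from h import *
st=state(); im=imaging.read_camera("wrist"); np.save("pics/w1.npy",im); import pickle; pickle.dump(st,open("pics/w1.pkl","wb"))
cv2.imwrite("pics/w1.png",im[:,:,::-1])
print(st["joint_pos"])
plan([0.54,-0.01,0.33],down(np.radians(9.6)),6,-1)
```

```text
[ 0.6314827   0.32448361 -0.31219608  1.60831686  0.10452562  1.22535492
 -0.22148252]
[-0.011, -0.039, -0.098, -0.143, -0.001, -0.001, -1]
[-0.012, -0.027, -0.102, -0.143, -0.001, -0.001, -1]
[-0.011, -0.016, -0.104, -0.143, -0.001, -0.001, -1]
[-0.012, -0.004, -0.105, -0.143, -0.001, -0.001, -1]
[-0.011, 0.008, -0.105, -0.143, -0.001, 0.0, -1]
[-0.012, 0.019, -0.104, -0.143, -0.001, -0.001, -1]
max shift mm/row 42.56007518790351 max deg 6.435314677620668
```

View pics/w1.png

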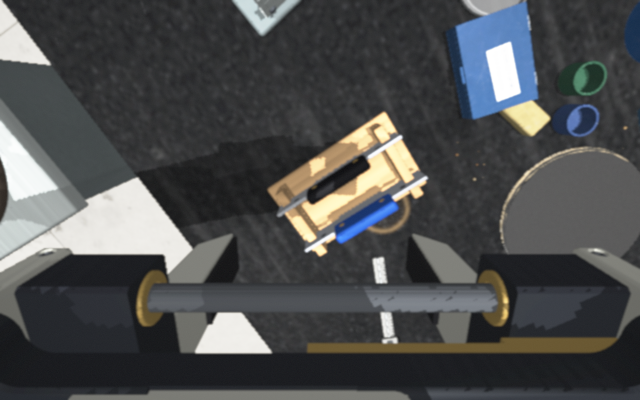

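The wrist picture shows the rack. The black-gripped leaf runs from (279,213) to (401,138), and the blue one is below it. Next I'll move over the stand.

Call:
play_rows:
  rows:
    - [[-0.011, -0.039, -0.098, -0.143, 0, 0, -1], [-0.012, -0.027, -0.102, -0.143, 0, 0, -1], [-0.011, -0.016, -0.104, -0.143, 0, 0, -1], [-0.012, -0.004, -0.105, -0.143, 0, 0, -1], [-0.011, 0.008, -0.105, -0.143, 0, 0, -1], [-0.012, 0.019, -0.104, -0.143, 0, 0, -1], [0, 0, 0, 0, 0, 0, -1]]

```text
time: 2.08
position: [0.5372, -0.0162, 0.3285]
orientation: [2.62, 1.569, 1.207]
force: [0.1, -1.2, 0.2]
finger_gap: 0.0918
```

Run:
```python
from h import *
st=state(); im=imaging.read_camera("wrist"); np.save("pics/w2.npy",im); import pickle; pickle.dump(st,open("pics/w2.pkl","wb"))
cv2.imwrite("pics/w2.png",im[:,:,::-1])
print(st["position"],st["joint_pos"])
plan([0.496,0.313,0.20],down(np.radians(9.6)),7,-1)
```

```text
[ 0.53717078 -0.01621421  0.32848825] [ 0.35978716  0.28544645 -0.55236302  1.62050691  0.15326912  1.27860065
 -0.06131409]
[0.046, 0.004, -0.119, -0.003, 0.0, 0.0, -1]
[0.046, 0.003, -0.12, -0.002, 0.0, 0.0, -1]
[0.045, 0.004, -0.119, -0.003, 0.0, 0.0, -1]
[0.046, 0.005, -0.119, -0.003, 0.0, 0.0, -1]
[0.046, 0.004, -0.12, -0.002, 0.0, 0.0, -1]
[0.046, 0.005, -0.119, -0.003, 0.0, 0.0, -1]
[0.045, 0.005, -0.119, -0.003, 0.0, 0.0, -1]
max shift mm/row 51.43073011342537 max deg 0.135
```

View pics/w2.png

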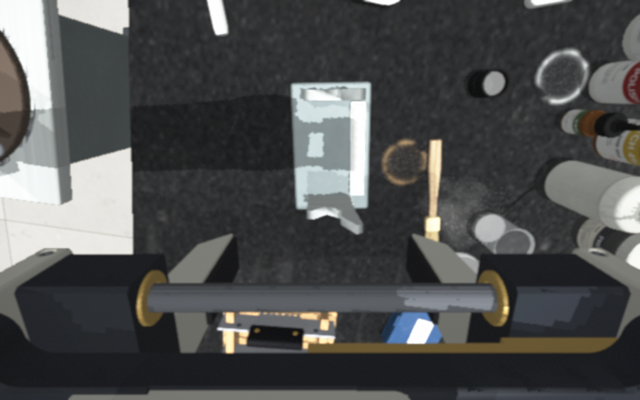

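Call:
play_rows:
  rows:
    - [[0.046, 0.004, -0.119, -0.003, 0, 0, -1], [0.046, 0.003, -0.12, -0.002, 0, 0, -1], [0.045, 0.004, -0.119, -0.003, 0, 0, -1], [0.046, 0.005, -0.119, -0.003, 0, 0, -1], [0.046, 0.004, -0.12, -0.002, 0, 0, -1], [0.046, 0.005, -0.119, -0.003, 0, 0, -1], [0.045, 0.005, -0.119, -0.003, 0, 0, -1], [0, 0, 0, 0, 0, 0, -1]]

```text
time: 3.12
position: [0.4952, 0.3139, 0.1983]
orientation: [-1.767, 1.568, 3.114]
force: [-0.5, -1.3, -0.6]
finger_gap: 0.0916
```

Run:
```python
from h import *
im=np.load("pics/w2.npy"); crop(im,275,70,390,245,4,"w2c.png")
st=state(); im=imaging.read_camera("wrist"); np.save("pics/w3.npy",im); import pickle; pickle.dump(st,open("pics/w3.pkl","wb"))
cv2.imwrite("pics/w3.png",im[:,:,::-1])
print(st["position"],st["joint_pos"])
```

```text
[0.49515213 0.31391882 0.19832144] [-0.22694963  0.4904439  -0.61316595  1.68802615  0.31240289  1.06532675
 -0.76945367]
```

View pics/w3.png

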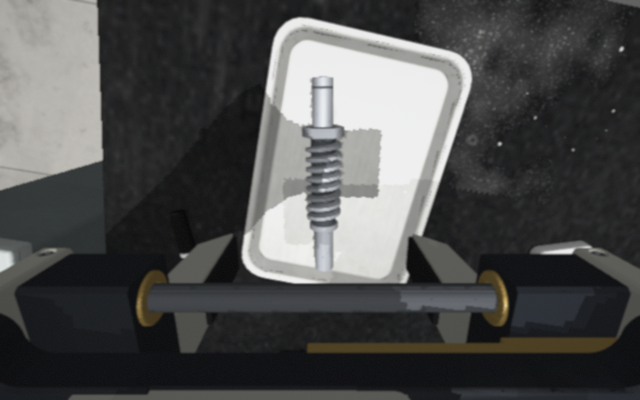

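View pics/w2c.png

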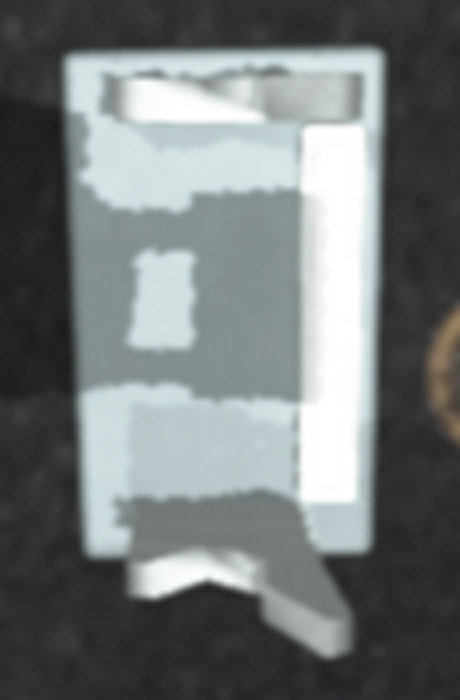

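The spindle's ends are at (321,77) and (324,268), with the hexagon on the far (+y) end. Next I'll measure its axis with a mask.

Run:
```python
from h import *
import pickle
im=np.load("pics/w3.npy"); st=pickle.load(open("pics/w3.pkl","rb")); C=P("wrist",st)
crop(im,285,60,365,290,3,"w3c.png")
print([onz(C,p,.02).round(4) for p in [(321.5,76.5),(324,269)]], [onz(C,p,.02).round(4) for p in [(323,131),(323,228)]])
```

```text
[array([0.4769, 0.4098, 0.02  ]), array([0.5137, 0.21  , 0.02  ])] [array([0.4867, 0.3606, 0.02  ]), array([0.5042, 0.259 , 0.02  ])]
```

View pics/w3c.png

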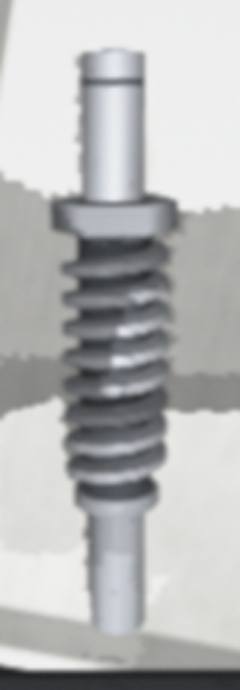

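Run:
```python
from h import *
plan([0.4953,0.3107,0.080],down(np.radians(10.4)),4,-0.3)
plan([0.4953,0.3107,0.024],down(np.radians(10.4)),3,-0.3,from_=(down(np.radians(10.4)),np.array([0.4953,0.3107,0.080])))
```

```text
[0.074, -0.001, 0.0, -0.005, 0.0, 0.001, -0.3]
[0.075, 0.0, 0.001, -0.005, 0.001, 0.0, -0.3]
[0.074, -0.001, 0.0, -0.005, 0.0, 0.001, -0.3]
[0.074, -0.001, 0.001, -0.005, 0.0, 0.0, -0.3]
max shift mm/row 30.00266654815868 max deg 0.22945587811167534
[0.047, 0.0, 0.0, 0.0, 0.0, 0.0, -0.3]
[0.046, 0.0, 0.0, 0.0, 0.0, 0.0, -0.3]
[0.047, 0.0, 0.0, 0.0, 0.0, 0.0, -0.3]
max shift mm/row 18.8 max deg 0.0
```

Call:
play_rows:
  rows:
    - [[0.074, -0.001, 0, -0.005, 0, 0.001, -0.3], [0.075, 0, 0.001, -0.005, 0.001, 0, -0.3], [0.074, -0.001, 0, -0.005, 0, 0.001, -0.3], [0.074, -0.001, 0.001, -0.005, 0, 0, -0.3], [0, 0, 0, 0, 0, 0, -0.3], [0, 0, 0, 0, 0, 0, -0.3]]
  newtons: 40

```text
time: 3.92
position: [0.4971, 0.3099, 0.0825]
orientation: [1.798, 1.568, 0.406]
force: [0.5, 0.3, 1.8]
finger_gap: 0.0595
```

Run:
```python
from h import *
st=state(); im=imaging.read_camera("wrist"); cv2.imwrite("pics/w4.png",im[:,:,::-1])
C=P("wrist",st)
print(st["position"],np.degrees(st["joint_pos"]).round(0),st["finger_gap"]);R,p=tool(st);print(R.round(3))
plan([0.4953,0.3107,0.024],down(np.radians(10.4)),3,-0.3)
```

```text
[0.49710936 0.30986394 0.0824733 ] [-15.  35. -32. 104.  24.  48. -49.] 0.05948649916219789
[[ 0.003  0.984  0.178]
 [ 0.001  0.178 -0.984]
 [-1.     0.003 -0.001]]
[0.049, -0.002, 0.0, -0.001, 0.0, -0.002, -0.3]
[0.049, -0.001, -0.001, -0.001, -0.001, -0.001, -0.3]
[0.049, -0.002, 0.0, -0.001, 0.0, -0.002, -0.3]
max shift mm/row 19.616319736382767 max deg 0.10062305898749055
```

View pics/w4.png

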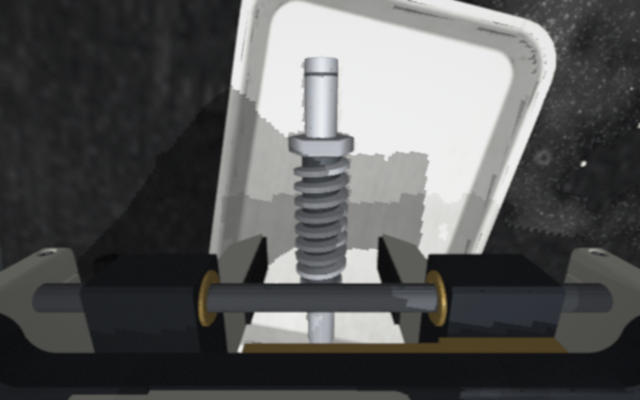

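The spindle is centred between the fingers: it sits at x≈321 px, with the fingers at 265 and 380. I'll go down and grip.

Call:
play_rows:
  rows:
    - [[0.049, -0.002, 0, -0.001, 0, -0.002, -0.3], [0.049, -0.001, -0.001, -0.001, 0, -0.001, -0.3], [0.046, -0.002, 0, -0.001, 0, -0.002, -0.3], [0, 0, 0, 0, 0, 0, -0.3], [0, 0, 0, 0, 0, 0, 1], [0, 0, 0, 0, 0, 0, 1], [0, 0, 0, 0, 0, 0, 1], [0, 0, 0, 0, 0, 0, 1]]
  newtons: 40

```text
time: 4.97
position: [0.4955, 0.3114, 0.0247]
orientation: [2.729, 1.569, 1.341]
force: [4.7, 0.8, 3.3]
finger_gap: 0.0342
```

Call:
play_rows:
  rows:
    - [[-0.05, 0, 0, 0, 0, 0, 1], [-0.1, 0, 0, 0, 0, 0, 1], [-0.12, 0, 0, 0, 0, 0, 1], [-0.12, 0, 0, 0, 0, 0, 1], [-0.05, 0, 0, 0, 0, 0, 1]]

```text
time: 5.6
position: [0.4937, 0.3112, 0.2029]
orientation: [-2.655, 1.569, 2.241]
force: [0.1, 0.9, -8.9]
finger_gap: 0.0338
```

Run:
```python
from h import *
st=state(); print(st["position"],st["finger_gap"],st["force"])
b=imaging.read_camera("side"); crop(b,310,140,365,240,6,"si_st.png")
im=imaging.read_camera("wrist"); cv2.imwrite("pics/w5.png",im[:,:,::-1])
a=imaging.read_camera("scene"); crop(a,285,155,360,240,7,"sc_st.png")
```

```text
[0.49366907 0.31121222 0.20287468] 0.0338446316550837 [ 0.08391253  0.90627158 -8.90098014]
```

View pics/si_st.png

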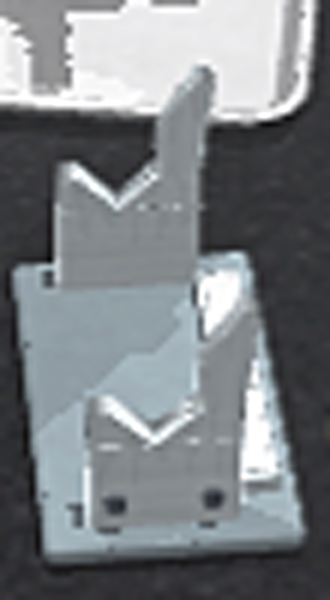

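View pics/sc_st.png

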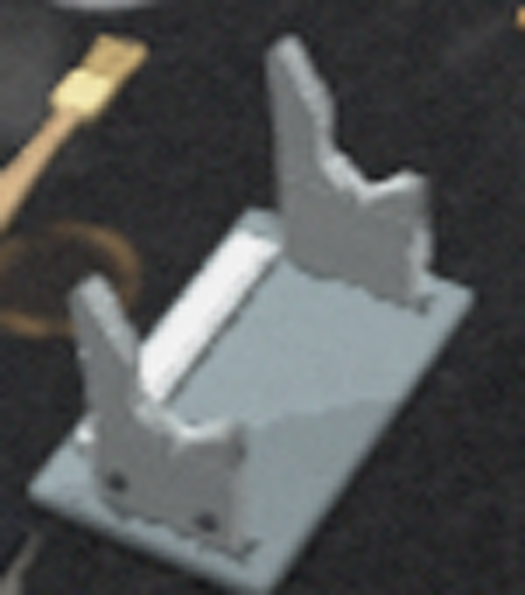

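View pics/w5.png

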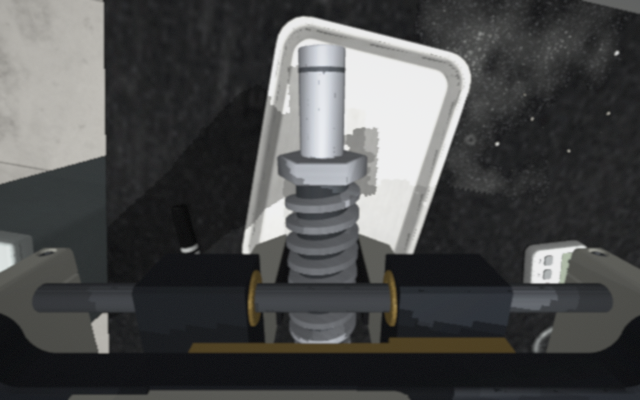

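Run:
```python
from h import *
import pickle
S=P("scene");D=P("side")
s=lambda x,y:(310+x/6,140+y/6); a=lambda x,y:(285+x/7,155+y/7)
p=[onz(D,s(117,206),.061),onz(D,s(153,440),.061),onz(S,a(182,445),.061),onz(S,a(368,200),.061)]
xs=[-68,80,-80,68]
for q,x in zip(p,xs): print(x,q.round(4))
A=np.array([q[:2] for q in p]);xs=np.array(xs)/1000
M=np.stack([np.ones(4),xs],1);sol=np.linalg.lstsq(M,A,rcond=None)[0];print(sol,"len",np.linalg.norm(sol[1]),"angle",np.degrees(np.arctan2(sol[1][1],sol[1][0])));print("res",M@sol-A)
# wrist w2 base corners z? 
C=P("wrist",pickle.load(open("pics/w2.pkl","rb")))
w=lambda x,y:(275+x/4,70+y/4)
print("w2 base z .008",[onz(C,w(*q),.008).round(4) for q in [(66,52),(384,50),(373,553),(86,556)]])
print("side arm tip, z",)
W=C
print("upper cheek outer/inner edges left top corner z.079",onz(C,w(108,76),.079),onz(C,w(120,120),.079), "lower",onz(C,w(128,560),.079),onz(C,w(130,598),.079))
```

```text
-68 [0.5294 0.0598 0.061 ]
80 [ 0.5541 -0.0848  0.061 ]
-80 [0.5213 0.0688 0.061 ]
68 [ 0.5463 -0.0774  0.061 ]
[[ 0.53778659 -0.00838686]
 [ 0.17090132 -0.98017589]] len 0.9949633337239058 angle -80.10945980751336
res [[-0.00327389 -0.00156074]
 [-0.00260905 -0.00204799]
 [ 0.00279689  0.00126814]
 [ 0.00308604  0.00234059]]
w2 base z .008 [array([0.4804, 0.073 , 0.008 ]), array([0.5869, 0.0906, 0.008 ]), array([ 0.6193, -0.0875,  0.008 ]), array([ 0.5113, -0.1059,  0.008 ])]
side arm tip, z
upper cheek outer/inner edges left top corner z.079 [0.49984835 0.0669851  0.079     ] [0.50499355 0.05547003 0.079     ] lower [ 0.52681612 -0.07914333  0.079     ] [ 0.52934782 -0.09208857  0.079     ]
```

The spindle is held level. The V line's middle is at about (0.537, -0.0085), with the axis at 99.9°. Next I'll carry the spindle over the stand.

Run:
```python
from h import *
plan([0.537,-0.0085,0.19],down(np.radians(9.9)),7,1)
```

```text
[0.004, -0.006, 0.115, 0.002, 0.0, 0.0, 1]
[0.003, -0.005, 0.115, 0.002, 0.0, 0.001, 1]
[0.004, -0.005, 0.115, 0.002, 0.0, 0.0, 1]
[0.004, -0.005, 0.114, 0.002, 0.0, 0.001, 1]
[0.003, -0.005, 0.115, 0.002, -0.001, 0.0, 1]
[0.004, -0.005, 0.115, 0.002, 0.0, 0.0, 1]
[0.004, -0.004, 0.115, 0.002, 0.0, 0.001, 1]
max shift mm/row 46.090346060753326 max deg 0.10062305898749052
```

Call:
play_rows:
  rows:
    - [[0.004, -0.006, 0.115, 0.002, 0, 0, 1], [0.003, -0.005, 0.115, 0.002, 0, 0.001, 1], [0.004, -0.005, 0.115, 0.002, 0, 0, 1], [0.004, -0.005, 0.114, 0.002, 0, 0.001, 1], [0.003, -0.005, 0.115, 0.002, 0, 0, 1], [0.004, -0.005, 0.115, 0.002, 0, 0, 1], [0.004, -0.004, 0.115, 0.002, 0, 0, 1], [0, 0, 0, 0, 0, 0, 1]]

```text
time: 6.75
position: [0.5362, -0.0138, 0.1867]
orientation: [-1.403, 1.565, -2.809]
force: [-0.7, 1.3, -7.5]
finger_gap: 0.0337
```

```bash
cat > snap.py <<'E'
import sys
from h import *
import pickle
n=sys.argv[1]; cams=sys.argv[2].split(",")
for c in cams:
    st=state(); im=imaging.read_camera(c); np.save(f"pics/{n}_{c}.npy",im); cv2.imwrite(f"pics/{n}_{c}.png",im[:,:,::-1]); pickle.dump(st,open(f"pics/{n}_{c}.pkl","wb"))
st=state();R,p=tool(st);print("t",round(st["time"],2),"p",p.round(4),"gap",round(st["finger_gap"],4),"F",np.round(st["force"],1));print("R",R.round(3).tolist());print("q",np.round(st["joint_pos"],2))
E
python3 snap.py a1 wrist,scene,side
python3 - <<'E'
from h import *
for c,b in (("side",(290,110,380,240)),("scene",(270,140,370,240))):
    crop(np.load(f"pics/a1_{c}.npy"),*b,5,f"a1c_{c}.png")
E
```

```text
t 6.9 p [ 0.5365 -0.0076  0.1879] gap 0.0342 F [ 0.1  0.2 -8.8]
R [[-0.004, 0.985, 0.172], [0.001, 0.172, -0.985], [-1.0, -0.003, -0.002]]
q [ 0.35  0.42 -0.58  1.82  0.27  0.99 -0.17]
```

View pics/a1c_side.png

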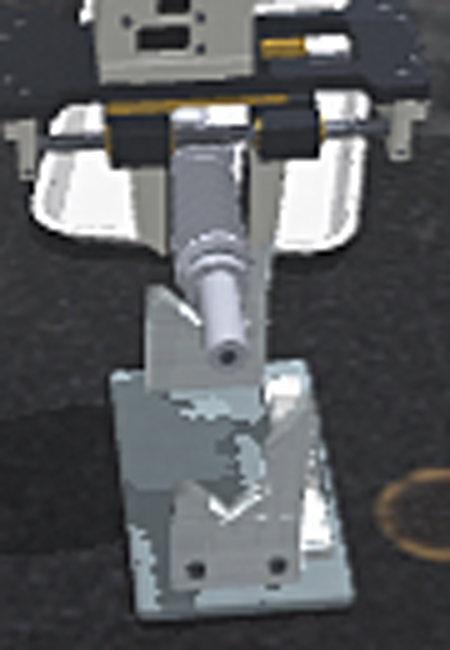

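View pics/a1c_scene.png

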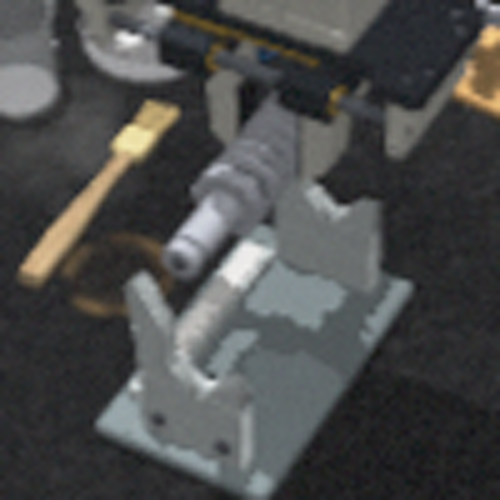

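View pics/a1_wrist.png

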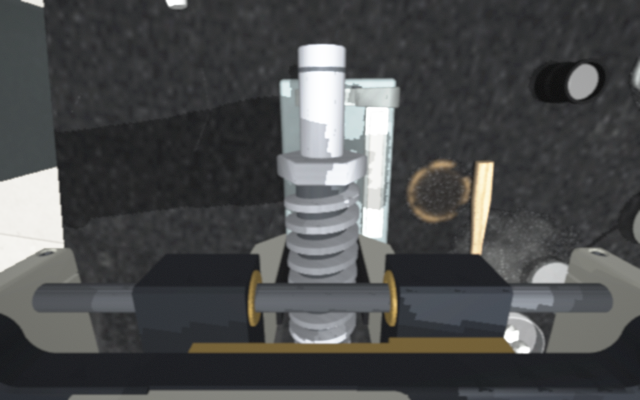

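Run:
```python
from h import *
S=P("scene");D=P("side")
print(onz(D,(335.6,181),.183),onz(S,(306,192.4),.183), "exp .5193 .0909 / .5537 -.106")
print(proj(D,[.5537,-.106,.183]),proj(S,[.5193,.0909,.183]))
s=lambda x,y:(290+x/5,110+y/5); a=lambda x,y:(270+x/5,140+y/5)
print("side V near",onz(D,s(225,520),.061), "scene V near",onz(S,a(208,395),.061))
```

```text
[ 0.55378303 -0.10831018  0.183     ] [0.51452297 0.08989252 0.183     ] exp .5193 .0909 / .5537 -.106
[335.62675778 180.31836678] [304.23052116 191.7444457 ]
side V near [ 0.55301534 -0.08712996  0.061     ] scene V near [0.51912486 0.06890257 0.061     ]
```

Call:
play_rows:
  rows:
    - [[0.03, 0.009, 0, 0, 0, 0, 1], [0.05, 0, 0, 0, 0, 0, 1], [0.05, 0, 0, 0, 0, 0, 1], [0.05, 0, 0, 0, 0, 0, 1], [0.04, 0, 0, 0, 0, 0, 1], [0.02, 0, 0, 0, 0, 0, 1], [0, 0, 0, 0, 0, 0, 1], [0, 0, 0, 0, 0, 0, 1]]

```text
time: 7.9
position: [0.5416, -0.0074, 0.0937]
orientation: [2.691, 1.57, 1.293]
force: [0.2, 0.0, -6.5]
finger_gap: 0.0341
```

```bash
python3 snap.py a2 wrist,side
python3 - <<'E'
from h import *
for c,b in (("side",(290,110,380,240)),):
    crop(np.load(f"pics/a2_{c}.npy"),*b,5,f"a2c_{c}.png")
E
```

```text
t 8.0 p [ 0.5416 -0.0076  0.0938] gap 0.034 F [-0.2  0.3 -7.9]
R [[0.0, 0.985, 0.171], [0.001, 0.171, -0.985], [-1.0, 0.001, -0.0]]
q [ 0.3   0.54 -0.53  1.91  0.37  0.79 -0.26]
```

View pics/a2c_side.png

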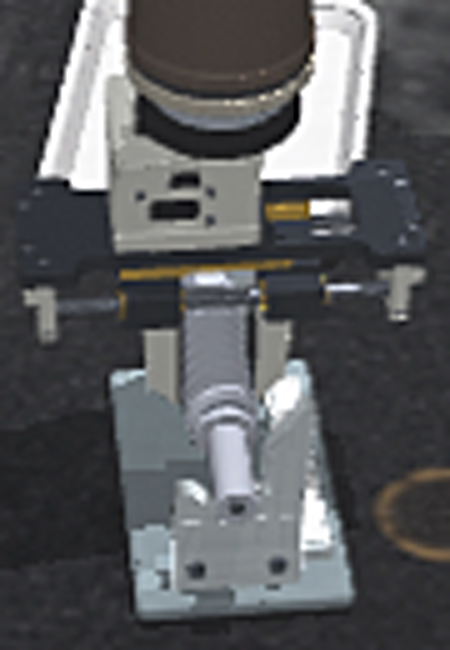

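View pics/a2_wrist.png

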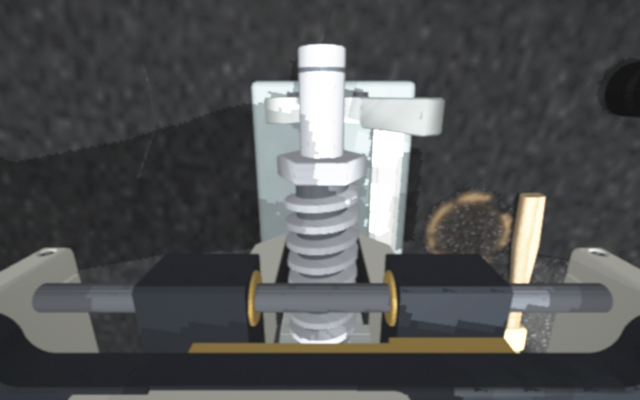

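Run:
```python
from h import *
crop(np.load("pics/a2_wrist.npy"),240,40,460,170,3.6,"a2c_w.png")
```

```text
(no output)
```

View pics/a2c_w.png

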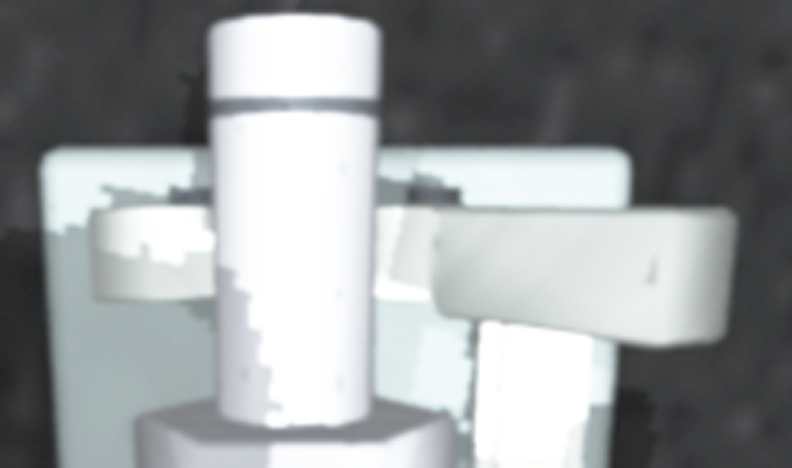

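Run:
```python
from h import *
import pickle
C=P("wrist",pickle.load(open("pics/a2_wrist.pkl","rb")))
u=np.array([-.1715,.985])
o=np.array([.5416,-.0076])
f=lambda px,z:(onz(C,px,z)[:2]-o)
for n,px,z in [("cheek out",(280,98.5),.079),("cheek in",(280,123),.079),("end top",(322,44),.095),("end ",(322,44),.089),("hex top",(322,152),.107),("arm",(361,110),.079),("flat left",(266,110),.079)]:
    d=f(px,z); print(n,"along",(d@u).round(4),"across",(d@[.985,.1715]).round(4))
```

```text
cheek out along 0.0797 across -0.0204
cheek in along 0.0685 across -0.0208
end top along 0.1007 across -0.0008
end  along 0.1015 across -0.0008
hex top along 0.0593 across -0.0008
arm along 0.0745 across 0.0176
flat left along 0.0745 across -0.0272
```

The cheek edges sit at 68.5 and 79.7 mm along the axis, and the spindle end at 100–101 mm. The sideways offset is under 1 mm, so the spindle is centred. I'll lower it slowly.

Call:
play_rows:
  rows:
    - [[0.012, 0, 0, 0, 0, 0, 1], [0.01, 0, 0, 0, 0, 0, 1], [0.004, 0, 0, 0, 0, 0, 1], [0.004, 0, 0, 0, 0, 0, 1], [0, 0, 0, 0, 0, 0, 1], [0, 0, 0, 0, 0, 0, 1]]

```text
time: 8.75
position: [0.5412, -0.0075, 0.0812]
orientation: [-2.419, 1.57, 2.466]
force: [0.3, 0.3, -7.3]
finger_gap: 0.0339
```

Call:
play_rows:
  rows:
    - [[0.003, 0, 0, 0, 0, 0, 1], [0.002, 0, 0, 0, 0, 0, 1], [0.002, 0, 0, 0, 0, 0, 1], [0, 0, 0, 0, 0, 0, 1], [0, 0, 0, 0, 0, 0, 1]]

```text
time: 9.38
position: [0.5414, -0.0075, 0.0802]
orientation: [0.592, 1.57, -0.807]
force: [-8.7, -1.1, 17.4]
finger_gap: 0.0338
```

Call:
play_rows:
  rows:
    - [[-0.004, 0, 0, 0, 0, 0, 1], [0, 0, 0, 0, 0, 0, 0.2], [0, 0, 0, 0, 0, 0, 0], [0, 0, 0, 0, 0, 0, -0.3], [0, 0, 0, 0, 0, 0, -0.3], [0, 0, 0, 0, 0, 0, -0.3], [0, 0, 0, 0, 0, 0, -0.3]]

```text
time: 10.25
position: [0.5411, -0.0075, 0.0799]
orientation: [-2.331, 1.57, 2.554]
force: [0.7, -0.5, -0.1]
finger_gap: 0.0597
```

```bash
python3 snap.py a3 wrist,side
python3 - <<'E'
from h import *
for c,b in (("side",(290,110,380,240)),):
    crop(np.load(f"pics/a3_{c}.npy"),*b,5,f"a3c_{c}.png")
plan([0.5414,-.0075,0.20],down(np.radians(9.9)),4,-0.3)
E
```

```text
t 10.35 p [ 0.5411 -0.0075  0.0799] gap 0.0597 F [-0.4 -0.7  0.1]
R [[-0.001, 0.985, 0.172], [0.001, 0.172, -0.985], [-1.0, -0.001, -0.001]]
q [ 0.29  0.55 -0.52  1.92  0.38  0.77 -0.27]
[-0.075, 0.0, 0.0, 0.0, 0.0, 0.0, -0.3]
[-0.075, 0.0, 0.0, 0.0, 0.0, 0.0, -0.3]
[-0.075, 0.0, 0.0, 0.0, -0.001, 0.001, -0.3]
[-0.075, 0.001, 0.0, 0.0, 0.0, 0.0, -0.3]
max shift mm/row 30.00266654815868 max deg 0.06363961030678927
```

View pics/a3_wrist.png

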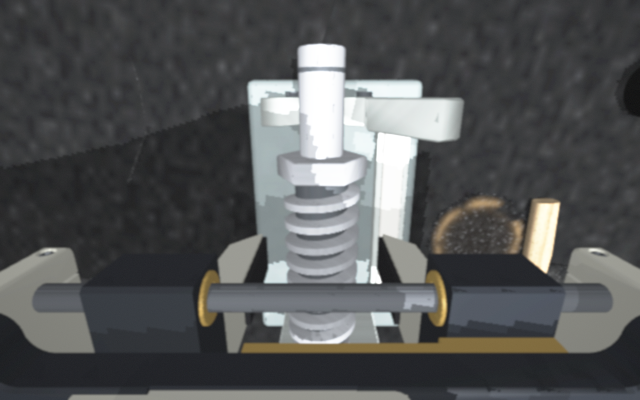

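View pics/a3c_side.png

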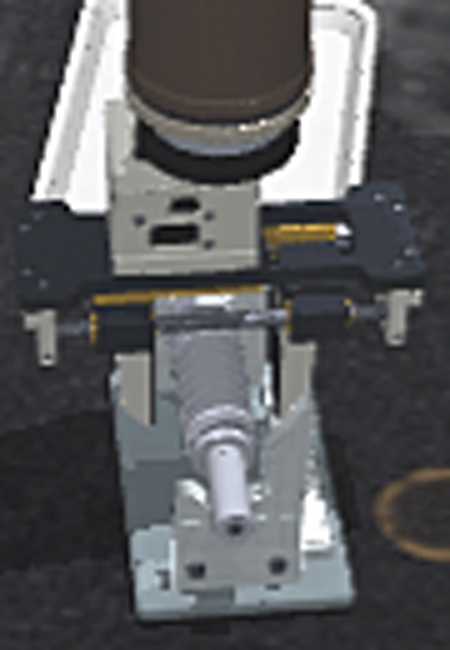

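The spindle is seated and released. I'll rise, tilt 30° into the lean direction (which also tests reach) and photograph the thread along the lean.

```bash
cat >> h.py <<'E'
YS=np.array([np.cos(np.radians(9.9)),np.sin(np.radians(9.9)),0]); XS=np.array([YS[1],-YS[0],0]); ZW=np.array([0,0,1.])
REST=np.array([0.5411,-0.0075,0.075])
ZR=.5*YS+np.sqrt(.75)*ZW; YR=np.sqrt(.75)*YS-.5*ZW
RL=np.stack([-ZR,YR,np.cross(-ZR,YR)],1)   # lean tool frame
E
python3 - <<'E'
from h import *
p1=np.array([0.5411,-0.0075,0.215]);R1=down(np.radians(9.9))
plan(p1,R1,3,-0.3)
print(RL.round(3)); t=REST+.12*ZR; print(t)
plan(t,RL,4,-0.3,from_=(R1,p1))
E
```

```text
[-0.113, 0.0, 0.0, 0.0, 0.0, 0.0, -0.3]
[-0.112, 0.0, 0.0, 0.0, -0.001, 0.001, -0.3]
[-0.113, 0.0, 0.0, 0.0, 0.0, 0.0, -0.3]
max shift mm/row 45.2 max deg 0.06363961030678927
[[-0.493  0.853  0.172]
 [-0.086  0.149 -0.985]
 [-0.866 -0.5    0.   ]]
[0.60020656 0.00281575 0.17892305]
[0.023, 0.037, 0.0, 0.0, 0.0, -0.167, -0.3]
[0.017, 0.041, 0.0, 0.0, 0.0, -0.166, -0.3]
[0.012, 0.042, 0.0, 0.0, 0.0, -0.167, -0.3]
[0.007, 0.043, 0.0, 0.0, 0.0, -0.167, -0.3]
max shift mm/row 17.75387281693772 max deg 7.515000000000001
```

Call:
play_rows:
  rows:
    - [[-0.113, 0, 0, 0, 0, 0, -0.3], [-0.112, 0, 0, 0, 0, 0, -0.3], [-0.113, 0, 0, 0, 0, 0, -0.3], [0.023, 0.037, 0, 0, 0, -0.167, -0.3], [0.017, 0.041, 0, 0, 0, -0.166, -0.3], [0.012, 0.042, 0, 0, 0, -0.167, -0.3], [0.007, 0.043, 0, 0, 0, -0.167, -0.3], [0, 0, 0, 0, 0, 0, -0.3]]

```text
time: 11.35
position: [0.6003, 0.0035, 0.1738]
orientation: [-1.575, 1.039, -2.973]
force: [-0.4, 0.0, -0.8]
finger_gap: 0.0597
```

```bash
python3 snap.py b1 wrist,wrist
python3 - <<'E'
from h import *
print(REST+.12*ZR); crop(np.load("pics/b1_wrist.npy"),230,20,420,260,2.5,"b1c.png")
E
```

```text
t 11.45 p [0.6002 0.003  0.178 ] gap 0.0595 F [0.  0.  1.1]
R [[-0.493, 0.853, 0.172], [-0.085, 0.149, -0.985], [-0.866, -0.501, -0.001]]
q [ 0.13  0.82 -0.48  1.22  0.28  1.7  -0.17]
[0.60020656 0.00281575 0.17892305]
```

View pics/b1_wrist.png

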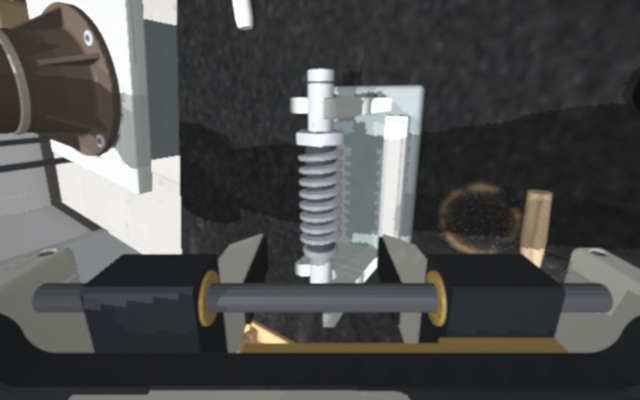

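View pics/b1c.png

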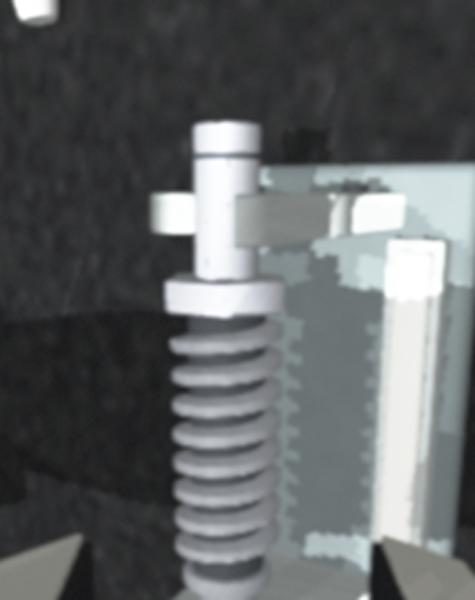

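```bash
cat > thread.py <<'E'
from h import *
import pickle,sys
n=sys.argv[1]
im=np.load(f"pics/{n}_wrist.npy"); st=pickle.load(open(f"pics/{n}_wrist.pkl","rb")); C=P("wrist",st)
g=cv2.cvtColor(im,cv2.COLOR_RGB2GRAY).astype(np.float32)
xs=np.arange(-60,61,.25)
for off in (-4,0,4):
    pts=np.array([proj(C,REST+XS*x/1000+YR*off/1000+ZR*np.sqrt(18**2-off**2)/1000) for x in xs],np.float32)
    v=cv2.remap(g,pts[None,:,0],pts[None,:,1],cv2.INTER_LINEAR)[0]
    from scipy.signal import find_peaks
    from scipy.ndimage import gaussian_filter1d
    s=gaussian_filter1d(v,3)
    pk=find_peaks(s,prominence=6)[0]; dk=find_peaks(-s,prominence=6)[0]
    print(off,"bright",[(xs[k],int(s[k])) for k in pk]); print("  dark",[(xs[k],int(s[k])) for k in dk])
    if off==0:
        print([int(a) for a in v[::2]]); print(pts[0],pts[-1])
E
python3 thread.py b1
```

```text
-4 bright [(np.float64(-48.0), 251), (np.float64(-35.75), 180), (np.float64(-25.75), 182), (np.float64(-15.5), 178), (np.float64(-5.5), 182), (np.float64(4.5), 181), (np.float64(14.25), 177), (np.float64(24.75), 182), (np.float64(34.5), 174)]
  dark [(np.float64(-55.25), 172), (np.float64(-42.0), 90), (np.float64(-31.75), 92), (np.float64(-21.75), 93), (np.float64(-11.75), 96), (np.float64(-1.75), 97), (np.float64(8.25), 100), (np.float64(18.0), 102), (np.float64(28.25), 105), (np.float64(39.75), 87)]
0 bright [(np.float64(-49.0), 247), (np.float64(-36.0), 170), (np.float64(-26.0), 168), (np.float64(-16.25), 169), (np.float64(-6.25), 167), (np.float64(3.75), 167), (np.float64(14.0), 170), (np.float64(23.75), 169), (np.float64(34.25), 172)]
  dark [(np.float64(-55.5), 171), (np.float64(-42.25), 82), (np.float64(-32.0), 85), (np.float64(-22.0), 87), (np.float64(-12.25), 86), (np.float64(-2.25), 91), (np.float64(7.5), 93), (np.float64(17.5), 95), (np.float64(27.5), 100), (np.float64(39.5), 80)]
[231, 231, 231, 231, 230, 227, 222, 195, 167, 142, 161, 192, 229, 240, 245, 246, 246, 247, 24
[... 969 characters left out ...]
, 172, 173, 172, 173, 174, 176, 179, 190, 204, 218, 232, 236, 239, 238, 237, 237, 237, 238, 239, 239]
[322.57376  125.838745] [322.35168 270.9467 ]
4 bright [(np.float64(-52.5), 230), (np.float64(-36.75), 159), (np.float64(-26.5), 160), (np.float64(-16.75), 159), (np.float64(-6.75), 161), (np.float64(3.5), 162), (np.float64(13.25), 160), (np.float64(23.25), 161), (np.float64(33.5), 161), (np.float64(46.0), 158)]
  dark [(np.float64(-56.0), 154), (np.float64(-43.0), 74), (np.float64(-32.75), 78), (np.float64(-22.75), 81), (np.float64(-13.0), 84), (np.float64(-3.0), 88), (np.float64(7.0), 94), (np.float64(16.75), 93), (np.float64(26.75), 102), (np.float64(38.75), 72), (np.float64(50.25), 147)]
```

The thread reads clearly. Crest edges repeat every 10 mm, and the groove centres along the lean line lie at x ≈ -0.65 mm (mod 10) in the stand frame. Next I'll go to the rack.

Run:
```python
from h import *
pA=np.array([.55,-.08,.26]);RA=down(np.radians(-14))
plan(pA,RA,5,-0.3)
plan([.511,-.288,.2],down(np.radians(-85.8)),8,-0.3,from_=(RA,pA))
```

```text
[-0.02, -0.048, 0.037, 0.104, 0.028, 0.132, -0.3]
[-0.025, -0.043, 0.039, 0.104, 0.027, 0.131, -0.3]
[-0.03, -0.036, 0.043, 0.103, 0.028, 0.132, -0.3]
[-0.034, -0.03, 0.044, 0.104, 0.027, 0.132, -0.3]
[-0.038, -0.022, 0.046, 0.104, 0.028, 0.131, -0.3]
max shift mm/row 25.52802381697416 max deg 7.666394198056867
[0.019, 0.004, 0.066, 0.199, 0.0, 0.0, -0.3]
[0.019, 0.014, 0.065, 0.2, 0.0, 0.0, -0.3]
[0.018, 0.024, 0.061, 0.199, 0.0, 0.0, -0.3]
[0.019, 0.033, 0.057, 0.2, 0.0, 0.0, -0.3]
[0.019, 0.042, 0.051, 0.199, 0.0, 0.0, -0.3]
[0.018, 0.05, 0.044, 0.2, 0.0, 0.0, -0.3]
[0.019, 0.055, 0.036, 0.199, 0.0, 0.0, -0.3]
[0.019, 0.061, 0.027, 0.2, 0.0, 0.0, -0.3]
max shift mm/row 27.74454901417574 max deg 9.0
```

Call:
play_rows:
  rows:
    - [[-0.04, 0, 0.01, 0, 0, 0, -0.3], [-0.02, -0.048, 0.037, 0.104, 0.028, 0.132, -0.3], [-0.025, -0.043, 0.039, 0.104, 0.027, 0.131, -0.3], [-0.03, -0.036, 0.043, 0.103, 0.028, 0.132, -0.3], [-0.034, -0.03, 0.044, 0.104, 0.027, 0.132, -0.3], [-0.038, -0.022, 0.046, 0.104, 0.028, 0.131, -0.3]]

```text
time: 12.2
position: [0.5575, -0.084, 0.2776]
orientation: [1.509, 1.562, -0.31]
force: [1.0, 0.8, 0.8]
finger_gap: 0.0594
```

Call:
play_rows:
  rows:
    - [[0.019, 0.004, 0.066, 0.199, 0, 0, -0.3], [0.019, 0.014, 0.065, 0.2, 0, 0, -0.3], [0.018, 0.024, 0.061, 0.199, 0, 0, -0.3], [0.019, 0.033, 0.057, 0.2, 0, 0, -0.3], [0.019, 0.042, 0.051, 0.199, 0, 0, -0.3], [0.018, 0.05, 0.044, 0.2, 0, 0, -0.3], [0.019, 0.055, 0.036, 0.199, 0, 0, -0.3], [0.019, 0.061, 0.027, 0.2, 0, 0, -0.3]]

```text
time: 13.2
position: [0.5186, -0.2918, 0.217]
orientation: [2.558, 1.566, -0.516]
force: [0.3, -0.2, -1.4]
finger_gap: 0.0597
```

Run:
```python
from h import *
st=state();R,p=tool(st);print(p,R.round(3))
plan([.511,-.288,.2],down(np.radians(-85.8)),3,-0.3)
```

```text
[ 0.51864689 -0.291811    0.21702182] [[ 0.004  0.067 -0.998]
 [-0.002 -0.998 -0.067]
 [-1.     0.003 -0.004]]
[0.014, -0.004, 0.006, -0.003, -0.002, -0.001, -0.3]
[0.014, -0.003, 0.006, -0.002, -0.001, -0.001, -0.3]
[0.014, -0.004, 0.007, -0.003, -0.002, -0.001, -0.3]
max shift mm/row 6.4621977685614045 max deg 0.1683745824048274
```

Call:
play_rows:
  rows:
    - [[0.014, -0.004, 0.006, -0.003, -0.002, 0, -0.3], [0.014, -0.003, 0.006, -0.002, -0.001, 0, -0.3], [0.014, -0.004, 0.007, -0.003, -0.002, 0, -0.3], [0, 0, 0, 0, 0, 0, -0.3], [0, 0, 0, 0, 0, 0, -0.3]]

```text
time: 13.82
position: [0.5119, -0.2869, 0.198]
orientation: [0.083, 1.567, -2.979]
force: [0.4, -0.0, -0.0]
finger_gap: 0.0595
```

```bash
python3 snap.py c1 wrist,wrist
python3 - <<'E'
from h import *
crop(np.load("pics/c1_wrist.npy"),240,40,420,260,2.7,"c1c.png")
E
```

```text
t 13.93 p [ 0.5119 -0.2871  0.198 ] gap 0.06 F [0.8 0.6 0.3]
R [[-0.004, 0.079, -0.997], [-0.001, -0.997, -0.079], [-1.0, 0.0, 0.004]]
q [ 0.53  0.42 -0.15  1.71  0.07  1.01 -1.14]
```

View pics/c1_wrist.png

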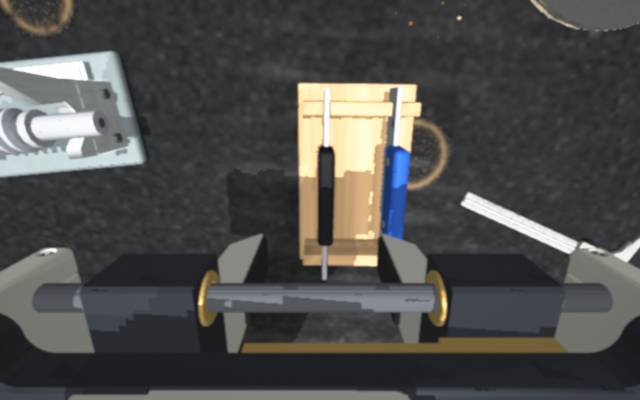

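View pics/c1c.png

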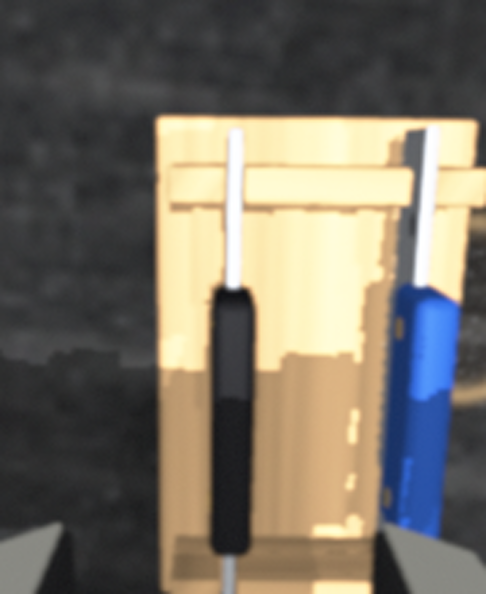

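Run:
```python
from h import *
import pickle
C=P("wrist",pickle.load(open("pics/c1_wrist.pkl","rb")))
im=np.load("pics/c1_wrist.npy"); g=cv2.cvtColor(im,cv2.COLOR_RGB2GRAY)
print("rows near far end col327",[(r,int(g[r,327])) for r in range(82,94)]); print("near end col324",[(r,int(g[r,324])) for r in range(268,284)])
print("grip",[(r,int(g[r,326])) for r in range(140,152)],[(r,int(g[r,325])) for r in range(238,252)])
for r in (100,130,160,200,235,255): print(r,[(c,int(g[r,c])) for c in range(314,340)])
```

```text
rows near far end col327 [(82, 87), (83, 157), (84, 222), (85, 237), (86, 238), (87, 242), (88, 251), (89, 254), (90, 254), (91, 254), (92, 254), (93, 254)]
near end col324 [(268, 169), (269, 169), (270, 170), (271, 170), (272, 170), (273, 168), (274, 168), (275, 168), (276, 168), (277, 166), (278, 161), (279, 139), (280, 89), (281, 44), (282, 41), (283, 53)]
grip [(140, 254), (141, 254), (142, 254), (143, 254), (144, 255), (145, 254), (146, 206), (147, 106), (148, 37), (149, 20), (150, 24), (151, 30)] [(238, 29), (239, 28), (240, 30), (241, 28), (242, 26), (243, 28), (244, 38), (245, 80), (246, 127), (247, 156), (248, 164), (249, 163), (250, 163), (251, 164)]
100 [(314, 210), (315, 211), (316, 211), (317, 207), (318, 204), (319, 202), (320, 201), (321, 202), (322, 202), (323, 197), (324, 214), (325, 245), (326, 254), (327, 254), (328, 253), (329, 244), (330, 225), (331, 214), (332, 214), (333, 214), (334, 213), (335, 212), (336, 210), (337, 209), (338, 211), (339, 213)]
130 [(314, 236), (315, 237), (316, 237), (317, 237), (318, 237), (319, 237), (320, 239), (321, 237), (322, 222), (
[... 722 characters left out ...]
(333, 72), (334, 114), (335, 142), (336, 150), (337, 153), (338, 156), (339, 155)]
235 [(314, 157), (315, 149), (316, 133), (317, 99), (318, 57), (319, 30), (320, 27), (321, 26), (322, 28), (323, 29), (324, 28), (325, 29), (326, 27), (327, 29), (328, 28), (329, 28), (330, 26), (331, 31), (332, 65), (333, 114), (334, 142), (335, 150), (336, 151), (337, 155), (338, 156), (339, 154)]
255 [(314, 151), (315, 152), (316, 154), (317, 154), (318, 153), (319, 153), (320, 149), (321, 146), (322, 148), (323, 157), (324, 165), (325, 163), (326, 148), (327, 138), (328, 144), (329, 152), (330, 154), (331, 153), (332, 153), (333, 153), (334, 152), (335, 152), (336, 151), (337, 151), (338, 151), (339, 150)]
```

Run:
```python
from h import *
import pickle
st=pickle.load(open("pics/c1_wrist.pkl","rb"));C=P("wrist",st);R,p=tool(st)
L=lambda n,px,z:(print(n,onz(C,px,z).round(4),"tool",(R.T@(onz(C,px,z)-p)).round(4)),onz(C,px,z))[1]
a=L("plate far",(327,87.2),.061);b=L("plate near",(324.2,279.8),.061)
L("grip far low",(326.3,146.8),.051);L("grip far top",(326.3,146.8),.087);L("grip near top",(325.5,245.8),.087)
for r,c0,c1 in ((160,317.3,334.3),(200,317.5,333.5),(235,317.3,332.7)): L("gl",(c0,r),.087);L("gr",(c1,r),.087)
print("mid",(a+b)/2,"len",np.linalg.norm(a-b),"ang",np.degrees(np.arctan2(*(a-b)[[1,0]])))
m=(a+b)/2;print("mid tool",R.T@(m-p))
```

```text
plate far [ 0.5986 -0.285   0.061 ] tool [ 0.1367  0.0048 -0.087 ]
plate near [ 0.4179 -0.2975  0.061 ] tool [0.1374 0.0029 0.094 ]
grip far low [ 0.5482 -0.2888  0.051 ] tool [ 0.1469  0.0046 -0.0365]
grip far top [ 0.5538 -0.2878  0.087 ] tool [ 0.1109  0.0041 -0.042 ]
grip near top [ 0.468  -0.2943  0.087 ] tool [0.1112 0.0038 0.044 ]
gl [ 0.5427 -0.2815  0.087 ] tool [ 0.1109 -0.003  -0.0315]
gr [ 0.5438 -0.295   0.087 ] tool [ 0.1109  0.0105 -0.0315]
gl [ 0.5092 -0.2842  0.087 ] tool [ 0.111  -0.003   0.0021]
gr [ 0.5103 -0.2975  0.087 ] tool [0.111  0.0102 0.0021]
gl [ 0.4777 -0.2865  0.087 ] tool [ 0.1111 -0.0033  0.0337]
gr [ 0.4787 -0.2996  0.087 ] tool [0.1111 0.0099 0.0337]
mid [ 0.50825726 -0.2912276   0.061     ] len 0.18109542071603135 ang 3.9608412284270136
mid tool [0.13702724 0.00387051 0.00350206]
```

Run:
```python
from h import *
Rg=down(np.radians(-86.0)); p1=np.array([.5083,-.2910,.125])
plan(p1,Rg,4,0.13)
```

```text
[0.046, 0.002, 0.002, 0.003, 0.001, 0.0, 0.13]
[0.045, 0.002, 0.003, 0.003, 0.001, 0.0, 0.13]
[0.046, 0.003, 0.002, 0.003, 0.002, 0.0, 0.13]
[0.045, 0.002, 0.002, 0.003, 0.001, 0.0, 0.13]
max shift mm/row 18.456435192094922 max deg 0.16224980739587952
```

Call:
play_rows:
  rows:
    - [[0.046, 0.002, 0.002, 0.003, 0.001, 0, 0.13], [0.045, 0.002, 0.003, 0.003, 0.001, 0, 0.13], [0.046, 0.003, 0.002, 0.003, 0.002, 0, 0.13], [0.045, 0.002, 0.002, 0.003, 0.001, 0, 0.13], [0, 0, 0, 0, 0, 0, 0.13], [0, 0, 0, 0, 0, 0, 0.13]]

```text
time: 14.68
position: [0.5086, -0.2912, 0.1257]
orientation: [2.244, 1.57, -0.828]
force: [0.2, -0.1, -0.9]
finger_gap: 0.0404
```

```bash
python3 snap.py c2 wrist
python3 - <<'E'
from h import *
plan([.5083,-.2910,.072],down(np.radians(-86)),4,0.13)
E
```

```text
t 14.72 p [ 0.5088 -0.2912  0.1259] gap 0.0399 F [-0.4 -0.7 -0.2]
R [[0.001, 0.07, -0.998], [-0.001, -0.998, -0.07], [-1.0, 0.001, -0.001]]
q [ 0.53  0.5  -0.14  1.8   0.09  0.85 -1.16]
[0.034, 0.0, 0.0, 0.0, 0.0, 0.0, 0.13]
[0.033, 0.0, 0.001, 0.0, -0.001, -0.001, 0.13]
[0.034, -0.001, 0.0, 0.0, 0.0, 0.0, 0.13]
[0.034, 0.0, 0.0, 0.0, 0.0, 0.0, 0.13]
max shift mm/row 13.605881081355959 max deg 0.06363961030678927
```

View pics/c2_wrist.png

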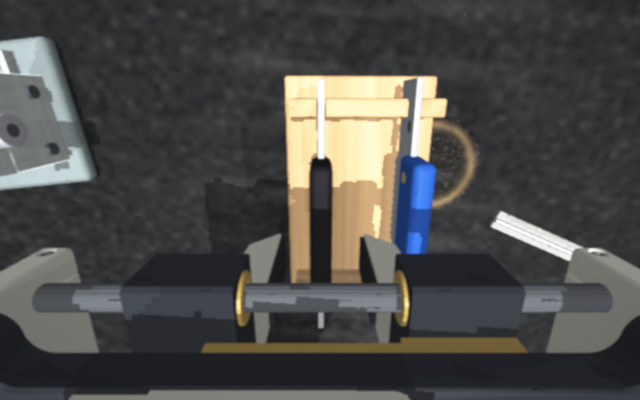

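The leaf is centred between the jaws (column 321), and the blue leaf is well clear. I'll descend and grip.

Call:
play_rows:
  rows:
    - [[0.034, 0, 0, 0, 0, 0, 0.13], [0.033, 0, 0.001, 0, 0, 0, 0.13], [0.034, 0, 0, 0, 0, 0, 0.13], [0.034, 0, 0, 0, 0, 0, 0.13], [0, 0, 0, 0, 0, 0, 0.13], [0, 0, 0, 0, 0, 0, 1], [0, 0, 0, 0, 0, 0, 1], [0, 0, 0, 0, 0, 0, 1]]
  newtons: 25

```text
time: 15.72
position: [0.5079, -0.2912, 0.0715]
orientation: [2.094, 1.57, -0.978]
force: [-1.0, -0.9, 0.2]
finger_gap: 0.0144
```

Call:
play_rows:
  rows:
    - [[0, 0, 0, 0, 0, 0, 1], [0, 0, 0, 0, 0, 0, 1]]

```text
time: 15.98
position: [0.5079, -0.2911, 0.0714]
orientation: [2.044, 1.57, -1.028]
force: [-1.2, 0.2, 3.7]
finger_gap: 0.0139
```

```bash
python3 snap.py c3 wrist
```

```text
t 16.02 p [ 0.5079 -0.2911  0.0714] gap 0.0136 F [-0.2  1.9  3.8]
R [[0.0, 0.069, -0.998], [-0.0, -0.998, -0.069], [-1.0, 0.0, -0.0]]
q [ 0.52  0.57 -0.13  1.84  0.11  0.74 -1.17]
```

View pics/c3_wrist.png

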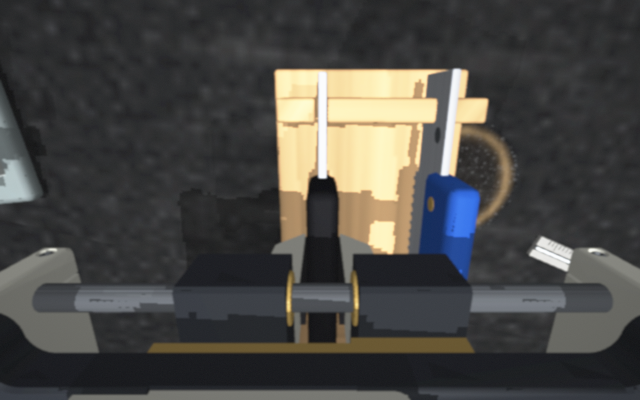

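Call:
play_rows:
  rows:
    - [[-0.03, 0, 0, 0, 0, 0, 1], [-0.06, 0, 0, 0, 0, 0, 1], [-0.09, 0, 0, 0, 0, 0, 1], [-0.12, 0, 0, 0, 0, 0, 1], [-0.12, 0, 0, 0, 0, 0, 1], [-0.05, 0, 0, 0, 0, 0, 1]]

```text
time: 16.77
position: [0.5085, -0.2915, 0.2627]
orientation: [2.507, 1.567, -0.565]
force: [0.0, -0.6, -2.6]
finger_gap: 0.0141
```

```bash
python3 snap.py c4 wrist,side
python3 - <<'E'
from h import *
import pickle
for n in ("c3","c4"):
    st=pickle.load(open(f"pics/{n}_wrist.pkl","rb"));C=P("wrist",st);R,p=tool(st)
    g=cv2.cvtColor(np.load(f"pics/{n}_wrist.npy"),cv2.COLOR_RGB2GRAY)
    print([(r,int(g[r,322])) for r in range(62,90)])
    # row -> tool z at x_tool=.0104 (plate top)
    for r in (70,71,72,73,74): 
        o,d=ray(C,(322,r)); o=R.T@(o-p);d=R.T@d; print(r,(o+d*(.0104-o[0])/d[0]).round(4))
crop(np.load("pics/c4_wrist.npy"),220,40,440,220,3.5,"c4c.png")
pA=np.array([.55,-.08,.28]);RA=down(np.radians(-14))
plan(pA,RA,7,1)
E
```

```text
t 16.88 p [ 0.5087 -0.2916  0.262 ] gap 0.0138 F [-0.4  0.7 -2.1]
R [[0.004, 0.069, -0.998], [-0.002, -0.998, -0.069], [-1.0, 0.003, -0.004]]
q [ 0.54  0.36 -0.15  1.64  0.06  1.14 -1.13]
[(62, 58), (63, 57), (64, 58), (65, 58), (66, 58), (67, 57), (68, 81), (69, 146), (70, 207), (71, 231), (72, 246), (73, 252), (74, 253), (75, 252), (76, 252), (77, 252), (78, 252), (79, 252), (80, 252), (81, 252), (82, 252), (83, 252), (84, 252), (85, 252), (86, 252), (87, 252), (88, 252), (89, 252)]
70 [ 0.0104  0.0007 -0.0915]
71 [ 0.0104  0.0007 -0.0911]
72 [ 0.0104  0.0007 -0.0907]
73 [ 0.0104  0.0007 -0.0902]
74 [ 0.0104  0.0007 -0.0898]
[(62, 50), (63, 48), (64, 47), (65, 47), (66, 49), (67, 50), (68, 49), (69, 49), (70, 77), (71, 159), (72, 240), (73, 254), (74, 254), (75, 254), (76, 254), (77, 254), (78, 254), (79, 254), (80, 254), (81, 254), (82, 254), (83, 254), (84, 253), (85, 253), (86, 253), (87, 253), (88, 254), (89, 254)]
70 [ 0.0104  0.0007 -0.0915]
71 [ 0.0104  0.0007 -0.0911]
72 [ 0.0104  0.0007 -0.0907]
73 [ 0.0104  0.0007 -0.0902]
74 [ 0.0104  0.0007 -0.0898]
[-0.007, -0.074, -0.02, -0.229, 0.0, -0.001, 1]
[-0.006, -0.07, -0.033, -0.228, -0.001, -0.001, 1]
[-0.006, -0.063, -0.045, -0.229, 0.0, -0.001, 1]
[-0.007, -0.053, -0.055, -0.229, 0.0, 0.0, 1]
[-0.006, -0.043, -0.064, -0.228, 0.0, -0.001, 1]
[-0.007, -0.031, -0.071, -0.229, -0.001, -0.001, 1]
[-0.006, -0.017, -0.074, -0.228, 0.0, -0.001, 1]
max shift mm/row 31.115269563351045 max deg 10.305196504676658
```

View pics/c4c.png

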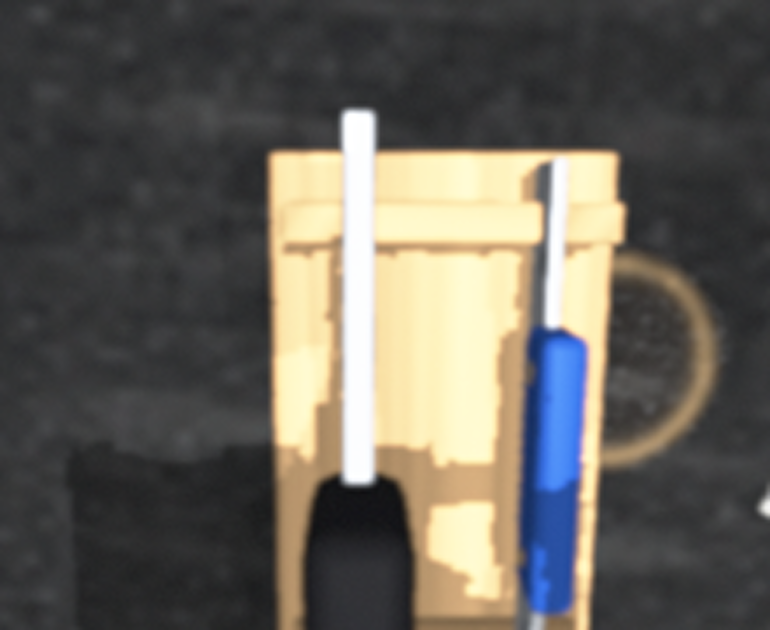

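View pics/c4_side.png

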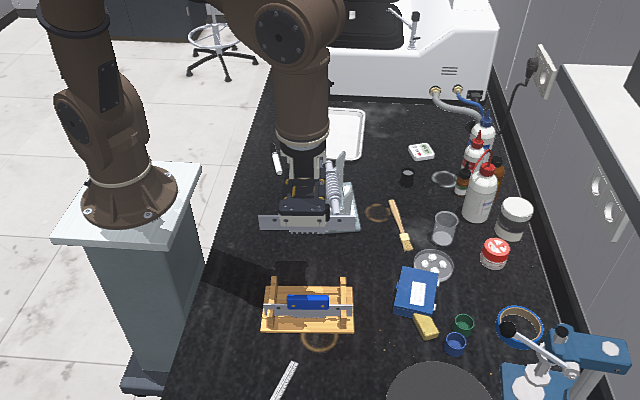

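The leaf hangs straight and centred: its end is at row 71, so its middle is within about 1 mm of the tool axis. The blue leaf hasn't moved. I'll carry it to the stand.

Call:
play_rows:
  rows:
    - [[-0.007, -0.074, -0.02, -0.229, 0, 0, 1], [-0.006, -0.07, -0.033, -0.228, 0, 0, 1], [-0.006, -0.063, -0.045, -0.229, 0, 0, 1], [-0.007, -0.053, -0.055, -0.229, 0, 0, 1], [-0.006, -0.043, -0.064, -0.228, 0, 0, 1], [-0.007, -0.031, -0.071, -0.229, 0, 0, 1], [-0.006, -0.017, -0.074, -0.228, 0, 0, 1], [0, 0, 0, 0, 0, 0, 1]]

```text
time: 17.88
position: [0.5488, -0.0767, 0.276]
orientation: [-2.064, 1.568, 2.41]
force: [0.6, 0.5, -2.2]
finger_gap: 0.0139
```

Run:
```python
from h import *
st=state();R,p=tool(st);print(p,R.round(3))
t=REST+.16*ZR-.003*YR;print(t)
plan(t,RL,6,1)
```

```text
[ 0.54882447 -0.07665588  0.27596023] [[-0.002  0.972 -0.236]
 [ 0.002 -0.236 -0.972]
 [-1.    -0.002 -0.001]]
[0.61734936 0.00580764 0.21506406]
[0.025, 0.02, -0.04, -0.085, -0.023, -0.109, 1]
[0.023, 0.024, -0.039, -0.085, -0.023, -0.109, 1]
[0.02, 0.029, -0.038, -0.085, -0.023, -0.109, 1]
[0.016, 0.033, -0.036, -0.085, -0.024, -0.11, 1]
[0.013, 0.036, -0.034, -0.086, -0.023, -0.109, 1]
[0.009, 0.04, -0.031, -0.085, -0.023, -0.109, 1]
max shift mm/row 20.726794252850585 max deg 6.348190687117078
```

Call:
play_rows:
  rows:
    - [[0.025, 0.02, -0.04, -0.085, -0.023, -0.109, 1], [0.023, 0.024, -0.039, -0.085, -0.023, -0.109, 1], [0.02, 0.029, -0.038, -0.085, -0.023, -0.109, 1], [0.016, 0.033, -0.036, -0.085, -0.024, -0.11, 1], [0.013, 0.036, -0.034, -0.086, -0.023, -0.109, 1], [0.009, 0.04, -0.031, -0.085, -0.023, -0.109, 1], [0, 0, 0, 0, 0, 0, 1], [0, 0, 0, 0, 0, 0, 1]]

```text
time: 18.88
position: [0.6183, 0.0011, 0.2156]
orientation: [-1.564, 1.048, -2.971]
force: [0.1, 0.3, -1.1]
finger_gap: 0.0137
```

```bash
cat > rel.py <<'E'
from h import *
st=state();R,p=tool(st);d=p-REST
print("rest xyz mm",(np.array([d@XS,d@YR,d@ZR])*1000).round(2),"rotvec err tool deg",np.degrees(Rn.from_matrix(R.T@RL).as_rotvec()).round(2),"F rest",np.round([np.dot(st["force"],v) for v in (XS,YR,ZR)],1),"gap",round(st["finger_gap"],4),"t",round(st["time"],2))
E
python3 snap.py d1 wrist,side; python3 rel.py
python3 - <<'E'
from h import *
crop(np.load("pics/d1_wrist.npy"),230,20,420,260,2.5,"d1c.png");crop(np.load("pics/d1_side.npy"),260,90,420,240,5,"d1cs.png")
E
```

```text
t 18.98 p [0.6184 0.0008 0.2171] gap 0.0139 F [-1.4 -0.5 -1.4]
R [[-0.49, 0.856, 0.163], [-0.084, 0.14, -0.987], [-0.868, -0.497, 0.004]]
q [ 0.12  0.82 -0.48  1.12  0.28  1.79 -0.16]
rest xyz mm [  5.15  -3.89 161.82] rotvec err tool deg [-0.53 -0.07 -0.17] F rest [ 0.3 -0.6 -1.9] gap 0.0139 t 18.98
```

View pics/d1_wrist.png

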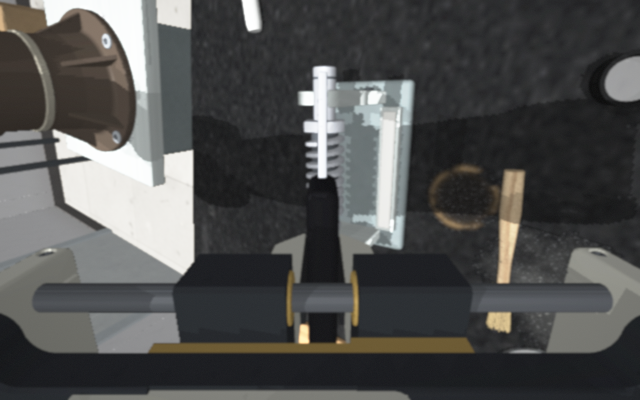

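View pics/d1cs.png

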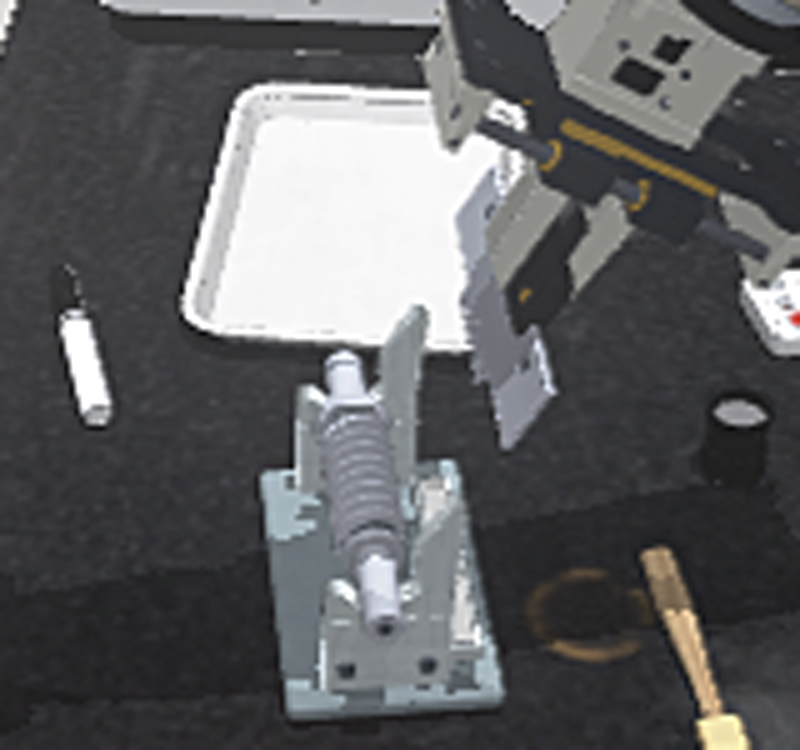

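```bash
cat > go.py <<'E'
import sys
from h import *
x,y,z,n=map(float,sys.argv[1:5]); plan(REST+(x*XS+y*YR+z*ZR)/1000,RL,int(n),float(sys.argv[5]) if len(sys.argv)>5 else 1,nd=4)
E
python3 go.py 0 -3 112 4
```

```text
[0.0311, 0.0004, -0.0032, -0.003, -0.0004, -0.001, 1]
[0.0312, 0.0005, -0.0032, -0.0029, -0.0004, -0.0009, 1]
[0.0311, 0.0005, -0.0032, -0.003, -0.0004, -0.001, 1]
[0.0312, 0.0005, -0.0032, -0.0029, -0.0004, -0.001, 1]
max shift mm/row 12.547063401449757 max deg 0.14343639705458305
```

Call:
play_rows:
  rows:
    - [[0.031, 0.0005, -0.0032, -0.003, 0, -0.001, 1], [0.031, 0.0005, -0.0032, -0.003, 0, -0.001, 1], [0.031, 0.0005, -0.0032, -0.003, 0, -0.001, 1], [0.031, 0.0005, -0.0032, -0.003, 0, -0.001, 1], [0, 0, 0, 0, 0, 0, 1], [0, 0, 0, 0, 0, 0, 1], [0, 0, 0, 0, 0, 0, 1]]

```text
time: 19.85
position: [0.5942, 0.0032, 0.173]
orientation: [-1.576, 1.046, -2.972]
force: [-0.3, 0.5, -2.0]
finger_gap: 0.0138
```

```bash
python3 snap.py d2 wrist,side,scene; python3 rel.py; python3 go.py 0 -2 90 4;python3 - <<'E'
from h import *
crop(np.load("pics/d2_wrist.npy"),230,20,420,260,2.5,"d2c.png");crop(np.load("pics/d2_side.npy"),290,120,400,240,5,"d2cs.png");crop(np.load("pics/d2_scene.npy"),270,130,370,240,5,"d2cc.png")
E
```

```text
t 20.0 p [0.5941 0.0032 0.1729] gap 0.0137 F [ 0.1  0.2 -1.6]
R [[-0.494, 0.852, 0.174], [-0.085, 0.152, -0.985], [-0.865, -0.501, -0.003]]
q [ 0.14  0.82 -0.49  1.25  0.29  1.68 -0.18]
rest xyz mm [ -1.41  -2.19 111.8 ] rotvec err tool deg [ 0.18 -0.08  0.09] F rest [-0.2  0.9 -1.3] gap 0.0137 t 20.0
[0.0136, 0.0001, 0.0009, 0.001, -0.0004, 0.0005, 1]
[0.0137, 0.0002, 0.0009, 0.001, -0.0004, 0.0005, 1]
[0.0136, 0.0001, 0.0009, 0.001, -0.0005, 0.0005, 1]
[0.0136, 0.0001, 0.0009, 0.001, -0.0004, 0.0005, 1]
max shift mm/row 5.49239474182255 max deg 0.0551135192126215
```

View pics/d2c.png

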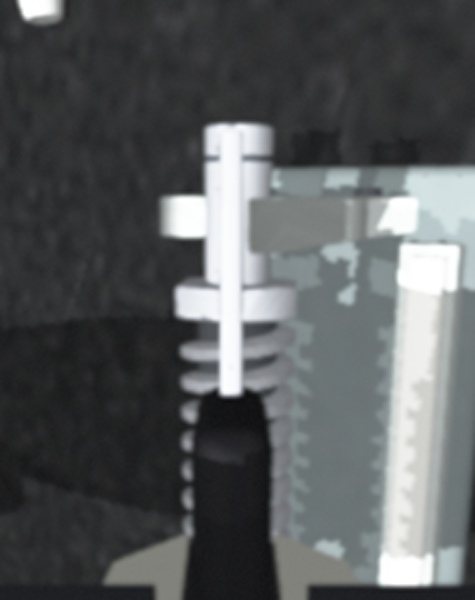

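View pics/d2cs.png

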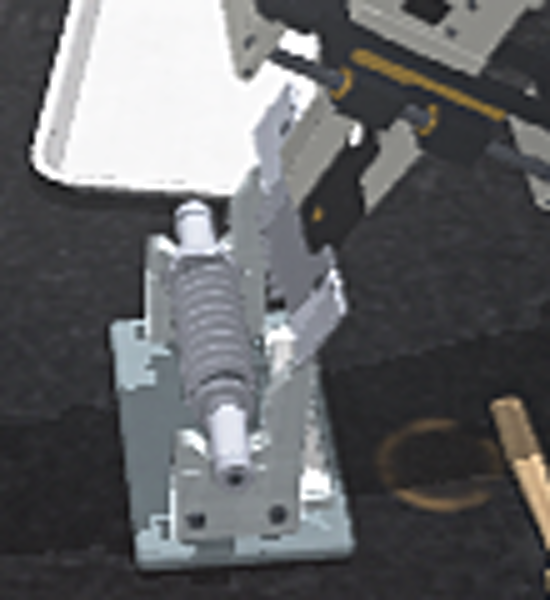

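View pics/d2cc.png

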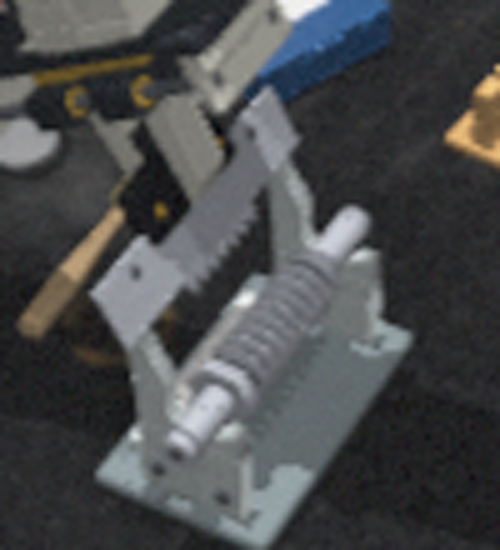

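Call:
play_rows:
  rows:
    - [[0.0136, 0.0001, 0.0009, 0.001, 0, 0.0005, 1], [0.0136, 0.0001, 0.0009, 0.001, 0, 0.0005, 1], [0.0136, 0.0001, 0.0009, 0.001, 0, 0.0005, 1], [0.0136, 0.0001, 0.0009, 0.001, 0, 0.0005, 1], [0.01, 0, 0, 0, 0, 0, 1], [0.01, 0, 0, 0, 0, 0, 1], [0, 0, 0, 0, 0, 0, 1], [0, 0, 0, 0, 0, 0, 1]]

```text
time: 21.0
position: [0.5796, -0.0008, 0.147]
orientation: [-1.573, 1.047, -2.972]
force: [-0.2, 0.6, -1.4]
finger_gap: 0.0139
```

```bash
python3 rel.py; python3 snap.py d3 wrist; python3 go.py 0 -1 78 3;python3 - <<'E'
from h import *
crop(np.load("pics/d3_wrist.npy"),230,20,420,260,2.5,"d3c.png")
E
```

```text
rest xyz mm [-0.   -2.13 81.91] rotvec err tool deg [ 0.   -0.08  0.02] F rest [-0.7  0.6 -1.2] gap 0.0139 t 21.0
t 21.05 p [ 0.5797 -0.0008  0.147 ] gap 0.0137 F [ 0.6  0.7 -2.5]
R [[-0.493, 0.853, 0.171], [-0.085, 0.149, -0.985], [-0.866, -0.5, -0.001]]
q [ 0.15  0.82 -0.49  1.32  0.29  1.61 -0.19]
[0.0033, 0.0009, 0.0, 0.0, -0.0006, 0.0001, 1]
[0.0033, 0.001, 0.0, 0.0, -0.0005, 0.0001, 1]
[0.0033, 0.0009, 0.0, 0.0001, -0.0006, 0.0, 1]
max shift mm/row 1.3792751719653333 max deg 0.02737243138634199
```

View pics/d3c.png

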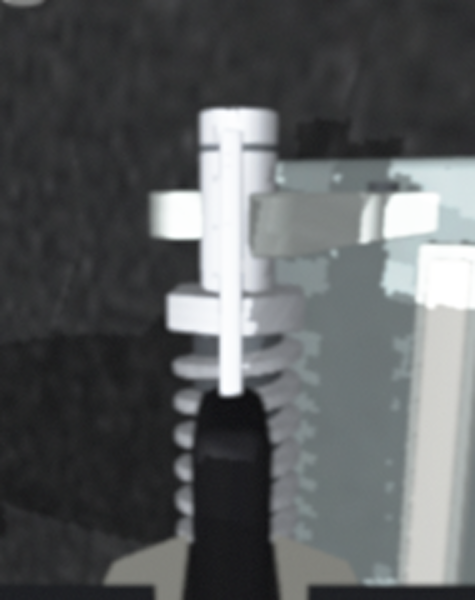

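Call:
play_rows:
  rows:
    - [[0.005, 0.001, 0, 0, 0, 0, 1], [0.004, 0.001, 0, 0, 0, 0, 1], [0.003, 0.001, 0, 0, 0, 0, 1], [0.003, 0, 0, 0, 0, 0, 1], [0.003, 0, 0, 0, 0, 0, 1], [0, 0, 0, 0, 0, 0, 1], [0, 0, 0, 0, 0, 0, 1]]

```text
time: 21.92
position: [0.577, -0.0013, 0.1401]
orientation: [-1.573, 1.047, -2.971]
force: [0.5, -0.2, -1.7]
finger_gap: 0.0137
```

```bash
python3 rel.py
```

```text
rest xyz mm [ 4.000e-02 -9.800e-01  7.461e+01] rotvec err tool deg [-0.   -0.07  0.03] F rest [ 0.3  1.3 -1.3] gap 0.0137 t 21.93
```

Call:
play_rows:
  rows:
    - [[0.002, 0.001, 0, 0, 0, 0, 1], [0.002, 0, 0, 0, 0, 0, 1], [0.002, 0, 0, 0, 0, 0, 1], [0, 0, 0, 0, 0, 0, 1], [0, 0, 0, 0, 0, 0, 1]]

```text
time: 22.55
position: [0.5761, -0.0015, 0.1378]
orientation: [-1.573, 1.047, -2.971]
force: [0.2, -0.1, -2.0]
finger_gap: 0.014
```

```bash
python3 rel.py
```

```text
rest xyz mm [ 7.000e-02 -6.100e-01  7.217e+01] rotvec err tool deg [-0.   -0.08  0.03] F rest [ 0.2  1.2 -1.7] gap 0.014 t 22.55
```

There's no contact 3 mm below the crest height, so the teeth are in the grooves. I'll go on gently.

Call:
play_rows:
  rows:
    - [[0.002, 0.0005, 0, 0, 0, 0, 1], [0.0015, 0, 0, 0, 0, 0, 1], [0, 0, 0, 0, 0, 0, 1], [0, 0, 0, 0, 0, 0, 1]]

```text
time: 23.05
position: [0.5756, -0.0015, 0.1364]
orientation: [-1.573, 1.047, -2.971]
force: [0.0, -0.0, -2.6]
finger_gap: 0.0139
```

```bash
python3 rel.py
```

```text
rest xyz mm [ 2.000e-02 -3.900e-01  7.073e+01] rotvec err tool deg [ 0.   -0.08  0.03] F rest [ 0.   1.3 -2.2] gap 0.0139 t 23.05
```

Call:
play_rows:
  rows:
    - [[0.001, 0.001, 0, 0, 0, 0, 1], [0.001, 0, 0, 0, 0, 0, 1], [0, 0, 0, 0, 0, 0, 1], [0, 0, 0, 0, 0, 0, 1]]

```text
time: 23.55
position: [0.5755, -0.0015, 0.1359]
orientation: [-1.573, 1.047, -2.971]
force: [-0.9, -0.3, 5.7]
finger_gap: 0.014
```

```bash
python3 rel.py
```

```text
rest xyz mm [ 1.00e-02 -2.20e-01  7.02e+01] rotvec err tool deg [ 0.   -0.07  0.04] F rest [ 0.1 -3.7  4.5] gap 0.014 t 23.55
```

Contact is at tips ≈12.8 mm from the axis (seated is 13), with about 5 N on the tool and the plate against the arms. I'll let go gently and look.

Call:
play_rows:
  rows:
    - [[0, 0, 0, 0, 0, 0, 0.6], [0, 0, 0, 0, 0, 0, 0.5], [0, 0, 0, 0, 0, 0, 0.3], [0, 0, 0, 0, 0, 0, 0.2], [0, 0, 0, 0, 0, 0, 0.2], [0, 0, 0, 0, 0, 0, 0.2]]

```text
time: 24.3
position: [0.5755, -0.0015, 0.1356]
orientation: [-1.573, 1.047, -2.971]
force: [0.1, 0.3, -0.9]
finger_gap: 0.0366
```

```bash
python3 rel.py; python3 snap.py e1 wrist,side,scene;python3 - <<'E'
from h import *
crop(np.load("pics/e1_wrist.npy"),230,20,420,260,2.5,"e1c.png");crop(np.load("pics/e1_side.npy"),290,120,400,240,5,"e1cs.png");crop(np.load("pics/e1_scene.npy"),270,130,370,240,5,"e1cc.png")
E
```

```text
rest xyz mm [ 3.000e-02 -0.000e+00  6.993e+01] rotvec err tool deg [-0.   -0.08  0.03] F rest [-0.3  0.5 -0.7] gap 0.0366 t 24.3
t 24.45 p [ 0.5756 -0.0015  0.1356] gap 0.0368 F [-0.4 -0.1 -1. ]
R [[-0.493, 0.853, 0.171], [-0.085, 0.149, -0.985], [-0.866, -0.5, -0.001]]
q [ 0.16  0.83 -0.49  1.34  0.3   1.59 -0.19]
```

View pics/e1c.png

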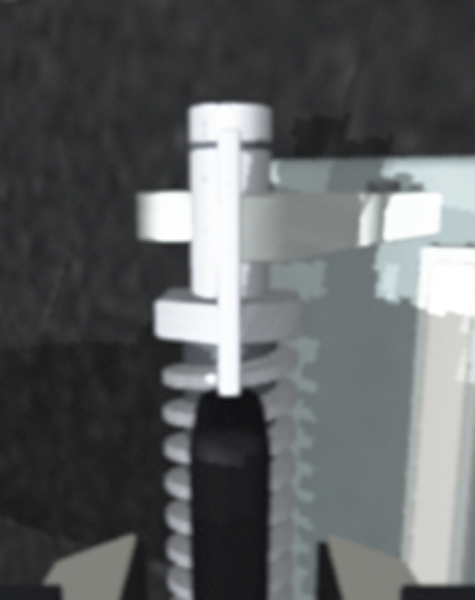

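View pics/e1cs.png

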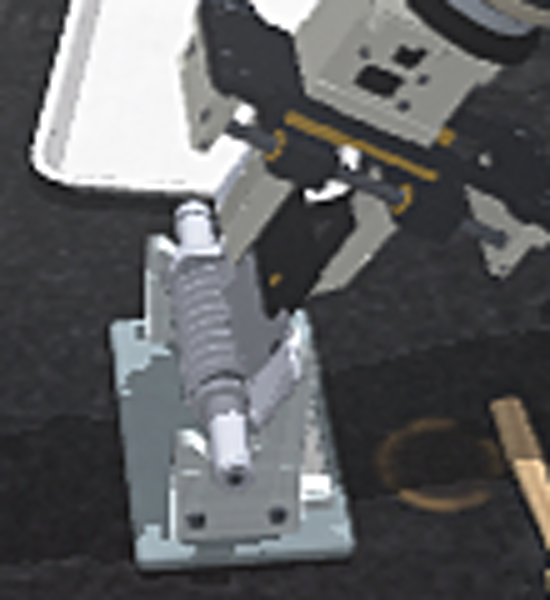

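View pics/e1cc.png

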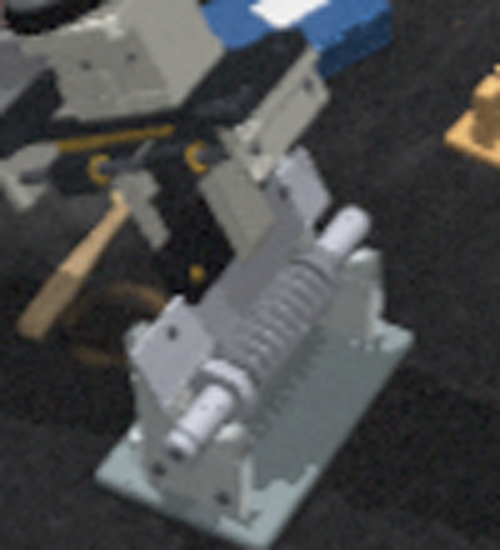

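The leaf leans against both arms with its teeth down in the thread, and the fingers are clear. I'll withdraw along the lean and check from above.

Call:
play_rows:
  rows:
    - [[-0.02, 0, 0, 0, 0, 0, 0.2], [-0.04, 0, 0, 0, 0, 0, 0.2], [-0.06, 0, 0, 0, 0, 0, 0.2], [-0.08, 0, 0, 0, 0, 0, 0.2], [-0.06, 0, 0, 0, 0, 0, 0], [0, 0, 0, 0, 0, 0, 0], [0, 0, 0, 0, 0, 0, 0], [0, 0, 0, 0, 0, 0, 0]]

```text
time: 25.45
position: [0.6262, 0.007, 0.2249]
orientation: [-1.573, 1.045, -2.971]
force: [0.0, 0.4, 0.0]
finger_gap: 0.0457
```

```bash
python3 rel.py; python3 snap.py f1 wrist,side,scene;python3 - <<'E'
from h import *
crop(np.load("pics/f1_wrist.npy"),260,60,390,260,3,"f1c.png");crop(np.load("pics/f1_side.npy"),290,120,400,240,5,"f1cs.png");crop(np.load("pics/f1_scene.npy"),270,130,370,240,5,"f1cc.png")
S=P("scene");D=P("side")
E
```

```text
rest xyz mm [ 3.4000e-01 -1.4000e-01  1.7299e+02] rotvec err tool deg [-0.   -0.07  0.12] F rest [-0.4  0.1  0. ] gap 0.0457 t 25.45
t 25.6 p [0.6265 0.0071 0.2252] gap 0.046 F [-0.8 -0.4 -0.3]
R [[-0.494, 0.852, 0.171], [-0.085, 0.149, -0.985], [-0.865, -0.501, -0.001]]
q [ 0.11  0.83 -0.48  1.08  0.28  1.83 -0.16]
```

View pics/f1c.png

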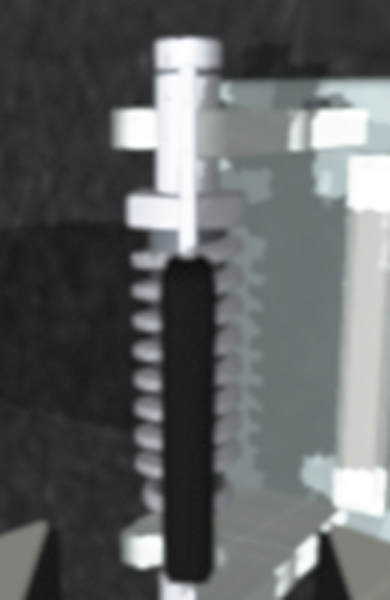

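View pics/f1cs.png

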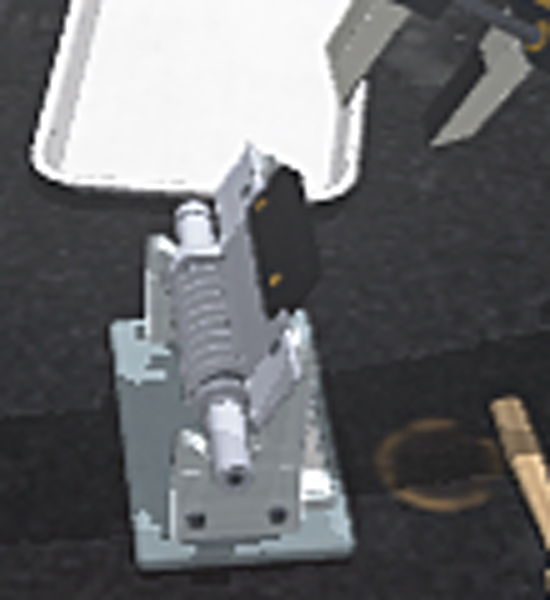

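View pics/f1cc.png

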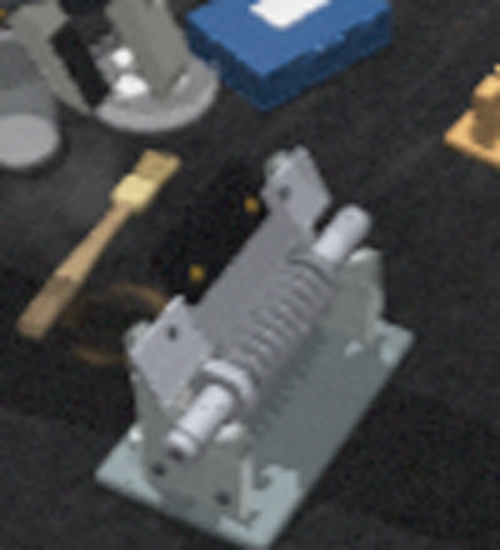

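Run:
```python
from h import *
S=P("scene");D=P("side")
s=lambda x,y:np.array((290+x/5,120+y/5)); c=lambda x,y:np.array((270+x/5,130+y/5))
o=.0
for x,ps,pc in ((90,s(302,314),c(300,150)),(-90,s(252,147),c(180,298))):
    for z in (60,65): 
        X=REST+(x*XS-2*YR+z*ZR)/1000
        print(x,z,"side pred",proj(D,X).round(1),"obs",ps,"scene pred",proj(S,X).round(1),"obs",pc)
    Y=tri([D,S],[ps,pc])[0]; d=Y-REST; print("tri rest",(np.array([d@XS,d@YR,d@ZR])*1000).round(1))
```

```text
90 60 side pred [349.  195.1] obs [350.4 182.8] scene pred [330.1 157.7] obs [330. 160.]
90 65 side pred [350.1 193.7] obs [350.4 182.8] scene pred [329.3 156.3] obs [330. 160.]
tri rest [ 69.  -11.5  71.6]
-90 60 side pred [339.8 148.2] obs [340.4 149.4] scene pred [296.2 199.5] obs [306.  189.6]
-90 65 side pred [340.8 146.8] obs [340.4 149.4] scene pred [295.3 198. ] obs [306.  189.6]
tri rest [-60.2 -16.1  70.5]
```

The plate corners match a leaf seated 13 mm from the axis. The predicted positions for 60 mm are within 1–2 px, and those for crest-riding are worse. My first triangulation had picked the inner step of the plate instead of its outer corner. The robot is clear, so I'll hand in.

Run:
```python
from h import *
print(workorder.finish_job())
```

```text
the job is handed in; nothing more can be done
None
```

I laid the spindle centred in the V-rests and let go. I then set the black-gripped leaf into the thread along the 30° lean, released it, withdrew and handed the job in at about 26 s. No verdict was reported.

**Spindle:** before it was lowered, the wrist view put it within about 1 mm of centre sideways and along the axis. Lowering it pressed about 25 N on the V-rests.

**Leaf:** contact came with the tooth tips about 12.8 mm from the spindle axis (13 is seated, 18 is riding on the crests), with about 6 N on the tool. The last pictures show the plate lying against the arms and the fingers clear. The blue leaf did not shift when I drew the black one out, and the brush lies as before. I did not re-measure the blue leaf or the marker at the end.

**Checks that disagreed:**
- **Scene camera:** it read about 5 mm off in x against the other two cameras, so I went by the wrist and side views.
- **Final corner check:** my first triangulation of the plate corners came out wrong, because I had picked the inner step instead of the outer corner. By eye, three of the four outer corners (the side view's near one I could only judge roughly) sit within 1–2 pixels of where a seated leaf should be. I did not recompute the triangulation.

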